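# Probe arm over the sampler's drive spindle

## Task

With the flat spatula, and without the fingers touching the sampler, lever up the sampler's hinged dust cover at the pry slot in front, swing it back past upright so that it stays open, and lay the spatula (not drop it) back on the bench. Then pick up the loose probe arm at its balance point, close to the heavy hub, and hold it level about 4 cm above the drive spindle, with the hub's bore over the spindle and the probe over the rinse pot, never letting it touch the sampler, and finish while holding it there. Leave the bottles and caps where they are.

Things in the scene. Friction and masses are not known exactly. Their poses are not given: they have to be found in the camera images.
- sampler: the sampler's drive unit: white box, fixed, 130 x 170 mm, top 62 mm above the bench; to its right a grey deck 22 mm high with a blue rinse pot and three white cups, none over 55 mm. Origin on the bench below the drive spindle; x points from front (robot side) to back, y left, z up. Box: x -55 to +75, y -60 to +110 mm; deck: x -55 to +160, y -60 to -190 mm
- pry_slot (a point): mid-point, in the unit's front face, of the pry slot under the cover's front edge: 40 mm wide (unit y), from 44 to 62 mm above the bench (18 mm high, its upper side is the cover's underside). It runs through the 18 mm front wall into the well, 87 x 80 mm, floor 30 mm above the bench, in which the spindle stands; axes as the unit's
- dust_cover (a joint): grey hinged cover over the well: plate 118 mm deep, 90 mm wide, 5 mm thick lying on the unit's top, underside 62 mm above the bench, front edge 3 mm ahead of the front face. Angle in rad: 0 shut, 1.57 upright, stop at 1.95 leaning back. Its hinge lies along the unit's y at the back and is stiff: the cover stays at any angle; about 1 N at the front edge lifts it
- cover_hinge (a point): the cover's hinge axis at mid-width: 60 mm behind the spindle axis (unit x), 62 mm above the bench, level with the underside of the shut cover; axes as the unit's
- cover_edge (a point): middle of the underside of the cover's front edge, 118 mm from the hinge axis; moves with the cover
- spindle_top (a point): top centre of the steel drive spindle (15 mm across), 56 mm above the bench, hidden under the cover while that is shut; axes as the unit's
- rinse_pot_rim (a point): centre of the mouth of the round blue rinse pot (48 mm across outside, 42 mm inside), 55 mm above the bench and 150 mm to the right (unit -y) of the spindle axis
- spatula: flat lab spatula lying on the bench, loose; 185 mm long, 50 g. Green handle 100 mm long, 14 mm wide, 14 mm tall; steel blade 85 mm long, 16 mm wide, 2 mm thick, lying flat at half the handle's height. Origin on its underside below the grip point; x points along it to the blade tip, z up
- spatula_grip (a point): grip point of the spatula near its balance, in the middle of the handle's thickness, 7 mm above the bench as it lies; the blade begins 20 mm ahead of it and the handle ends 80 mm behind; axes as the spatula's
- spatula_tip (a point): tip of the spatula's blade, 105 mm ahead of the grip point, at the same height, in the middle of the blade's thickness
- probe_arm: the sampler's loose probe arm, standing upright on the bench on its hub and probe; 187 mm long, 0.4 to 0.65 kg. Heavy steel hub 48 mm across, 40 mm tall, with an 18 mm bore; blue cast beam 16 mm wide, 14 to 36 mm above the underside; at the far end a blue head 26 mm wide with a white probe below. Origin on its underside below the balance point; x points from hub to probe, z up
- balance_point (a point): balance point (centre of mass) of the probe arm along the beam, mid-width and 25 mm above the arm's underside, 48 mm from the hub's axis towards the probe; axes as the arm's
- hub_bore (a point): centre of the bore at the hub's underside, 48 mm from the balance point on the hub side
- probe_tip (a point): centre of the probe's lower end, level with the hub's underside, 150 mm from the hub's axis and 102 mm from the balance point
- amber_a_mid (a point): amber glass vial with blue cap, 40 mm across, 78 mm tall; a bystander; point half-way up its axis
- amber_b_mid (a point): amber glass vial with blue cap, 40 mm across, 78 mm tall; a bystander; point half-way up its axis
- sample_a_mid (a point): white sample bottle with red cap, 42 mm across, 85 mm tall; a bystander; point half-way up its axis
- sample_b_mid (a point): white sample bottle with red cap, 42 mm across, 85 mm tall; a bystander; point half-way up its axis
- sample_c_mid (a point): white sample bottle with red cap, 42 mm across, 85 mm tall; a bystander; point half-way up its axis
- cap_a_mid (a point): loose blue screw cap lying open side up, 35 mm across, 18 mm tall; a bystander; point half-way up its axis
- cap_b_mid (a point): loose blue screw cap lying open side up, 35 mm across, 18 mm tall; a bystander; point half-way up its axis
Things that resemble listed ones, but are neither listed nor needed, are in the scene too. Leave any brown or purple look-alike of the probe_arm alone.

How it is judged:
On the way, in this order (a step that is already met when the one before it is completed fails the run):
1. the spatula's blade lifts the dust cover (value of joint dust_cover between 0.3 and 1.3 rad and contact force between spatula and sampler above 0.05 N), for 0.05 s.
2. the dust cover stands open past upright, within 4 degrees (value of joint dust_cover above 1.5 rad), for 0.1 s.
3. the spatula lies on the bench, let go (height (world z) of spatula_grip below 0.012 m and height (world z) of spatula_tip below 0.02 m and contact force between the fingers and spatula below 0.05 N), for 0.1 s.
4. the probe arm is lifted off the bench level, gripped within 20 mm of its balance point along the beam (height (world z) of each of hub_bore, probe_tip above 0.03 m and contact force between the fingers and probe_arm above 1 N and angle between probe_arm's own z axis and vertical below 0.12 rad and x of the grasp point in the frame of balance_point between -0.02 and 0.02 m), for 0.2 s.
At the end, for the whole second after the job is handed in: Fingers hold the probe arm within 20 mm of its balance point; level within 5 deg, still, carried by nothing else; hub 20-65 mm above the spindle top, bore within 15 mm of its axis, probe within 20 mm of the pot's axis; cover at 1.5 rad or more; spatula flat on the bench (angle between probe_arm's own z axis and vertical below 0.09 rad and horizontal distance between hub_bore and spindle_top below 0.015 m and horizontal distance between probe_tip and rinse_pot_rim below 0.02 m and z of hub_bore in the frame of spindle_top between 0.02 and 0.065 m and x of the grasp point in the frame of balance_point between -0.02 and 0.02 m and contact force between the fingers and probe_arm above 1 N and contact force between probe_arm and sampler below 0.05 N and contact force between probe_arm and spatula below 0.05 N and linear speed of each of probe_arm, spatula below 0.02 m/s and angular speed of probe_arm below 0.1 rad/s and value of joint dust_cover above 1.5 rad and height (world z) of spatula_grip below 0.012 m and height (world z) of spatula_tip below 0.02 m); the arm keeps its last pose, push and grip.
It fails at once if the spatula is dropped or thrown (moves freely faster than 0.6 m/s) (linear speed of spatula above 0.6 m/s and contact force between the fingers and spatula below 0.05 N).
It fails at once if the fingers touch the sampler or its cover (contact force between the fingers and sampler above 1 N).
It fails at once if the probe arm touches the sampler or its cover (contact force between probe_arm and sampler above 1 N).
It fails at once if a bottle or cap is moved more than 25 mm or knocked over (distance of any of amber_a_mid, amber_b_mid, sample_a_mid, sample_b_mid, sample_c_mid, cap_a_mid, cap_b_mid from where it was at the start of the episode above 0.025 m).
It also fails if it takes over 72 s, if anything falls off the work surface, if the arm or the gripper's body presses on something with over 40 N, if the wrist force passes 120 N, or if a joint passes its speed limit or range.

## Robot

A 6-joint arm with a two-finger parallel gripper is mounted at the origin on the work surface. World frame = base frame: x ahead of the robot, y to its left, z up, the work surface at z = 0. Lengths are in m, angles in rad, forces in N, time in s.
With the tool pointing down it reaches from about 0.375 to 0.975 m from the base axis. Payload 3.8 kg.
Tool frame: the origin (TCP) lies at the very end of the fingers, on their centre line; the grasp point (between the pads) lies behind it (bot.tcp_to_grasp is the y of the grasp point in the tool frame, in m); y points along the fingers, z is the direction in which the jaws open and shut, and the axes are right-handed (so a half turn about y gives the same grasp; the last joint's range is limited). The gripper opens to 85 mm and grips with 20 to 120 N. Pads are 22 mm wide; open, the fingers measure 114 mm over their backs; the gripper's body (76 mm by 85 mm) begins 54 mm behind the grasp point. The pads swing forward as they close: fully open they stand 13 mm farther back than shut.
Start: joints at [-1.314, 0.264, 1.604, -0, 1.274, -0.037], TCP at [0.195, -0.646, 0.231] pointing down, gripper open.
Joint ranges: [-2.63, 2.63], [-0.94, 2.18], [0.31, 2.57], [-1.31, 4.45], [0, 2.66], [-2.55, 2.55]. Speed limits (rad/s): [2.57, 2.57, 3.14, 3.14, 3.14, 3.14].

## Interface

Orientations are given as a rotation vector (axis times angle).
In Python, from workcell import bot, optics, workorder gives the robot as it stands.
- The arm moves only by the shell command python3 -m handwheel 'ROWS' [FORCE]. ROWS is JSON, a list of rows, each a list of 7 numbers: the shift along the tool's x, y, z in m, then the turn, a rotation vector about the tool's x, y, z in rad, then the opening, from 0 (shut) to 1 (fully open). A call has 1 to 8 rows; each row shifts and turns the commanded pose from where the row before left it, along the tool's axes as they then stand; what a row does not reach is not made up. A row lasts 1/8 s, in which the tool goes at most 62.5 mm and 10.7 degrees, less where a joint would pass 70% of its speed; a pose out of reach is approached as far as the arm can. A call with a gripper value outside its range is refused whole. The fingers move at their own pace and stop on an object; FORCE is the grip in N (left out, the last holds). Time passes only in rows, so rows that do not move let the fingers close. It gives the time, the measured TCP pose, the force and the opening at its end, in the units of the state.
- bot.read_state(): the state, without advancing time (a new reading comes with each control period).
- optics.read_camera(name): name is "scene" or "top"; returns a dict with "image" (400x640x3 uint8, red, green, blue), "z_map" (400x640 float32, m along the optical axis (not along the pixel's ray), 0 where there is no reading), "mtx" (3x3 intrinsics, pixels), "dist" ([k1, k2, p1, p2, k3] as OpenCV has them; the pictures are not rectified), "world_from_camera" (4x4, takes a point from camera to world coordinates). Camera axes: x right, y down, z forward; pixel columns grow to the right and rows downward; lengths in m; the calibration is good to about 2 mm. A picture is of the moment at which its call begins.
- workorder.finish_job(): hands the job in, once; it reports no verdict.
The state is a dict: "time": time; "q": joint angles; "joint_vel": joint speeds; "joint_torque": joint torques, N m; "tool_pos": TCP position; "tcp_rot": TCP orientation; "wrist_force": force on the tool from outside, world axes, zero at the start; "torque": the same for the moment, N m; "width": opening from 0.0 (shut) to 1.0 (fully open).
Only numpy, scipy, OpenCV 4.12 (cv2) and the standard library are available. Lean on these libraries where they do the work, as an engineer would, in place of code of your own. Each camera call takes 0.05 s, during which the arm holds its last target.

## Working session

There is one attempt and no reset: what is moved stays moved. The work goes in short steps, Python scripts to look and compute and a shell command to move; the robot and the scene stay as the last step left them, time stands still between calls to the robot, and variables do not carry over. Pictures are saved under pics/ and viewed, and the job is handed in when it is done.

```bash
ls; mkdir -p pics; python3 - <<'E'
from workcell import bot, optics
import cv2
s=bot.read_state(); print(s, bot.tcp_to_grasp)
for n in("scene","top"):
    c=optics.read_camera(n); cv2.imwrite(f"pics/{n}0.png",c["image"][:,:,::-1]); print(n,c["mtx"],c["dist"],c["world_from_camera"])
    import numpy as np; np.savez(f"{n}0.npz",**c)
E
```

```text
pics
{'time': 0.0, 'q': array([-1.31389335e+00,  2.64774507e-01,  1.60538686e+00,  2.08574308e-05,
        1.27368351e+00, -3.68915171e-02]), 'joint_vel': array([ 0.00033952, -0.00050385,  0.00104319, -0.00038956, -0.00068355,
        0.00026406]), 'joint_torque': array([-5.72916560e-04, -5.15115917e+01, -3.67316651e+01,  3.73663170e-05,
        1.31089508e-02,  3.83375891e-07]), 'tool_pos': array([ 0.19529492, -0.64536594,  0.22994068]), 'tcp_rot': array([-0.30557393,  2.06598169, -2.06130714]), 'wrist_force': array([-0.0212999 ,  0.39942267,  0.03258903]), 'torque': array([-0.0020406 , -0.01725607,  0.04048838]), 'width': 1.0008218186463667} -0.0187
scene [[426.31358594   0.         312.96432841]
 [  0.         426.31358594 195.57518251]
 [  0.           0.           1.        ]] [-0.04045264  0.          0.          0.          0.        ] [[-0.83536342  0.37800441 -0.39909976  1.06038093]
 [ 0.54928929  0.54602346 -0.63256593  0.7566491 ]
 [-0.02119488 -0.74764366 -0.6637618   0.91899206]
 [ 0.          0.          0.          1.        ]]
top [[374.09458657   0.         318.0071746 ]
 [  0.         374.09458657 203.61509224]
 [  0.           0.           1.        ]] [-0.05434271  0.          0.          0.          0.        ] [[-0.00743926 -0.98926928  0.14591416  0.3642192 ]
 [-0.99995414  0.00647951 -0.00705168 -0.05678749]
 [ 0.00603056 -0.14595993 -0.98927212  1.17236009]
 [ 0.          0.          0.          1.        ]]
```

View pics/scene0.png

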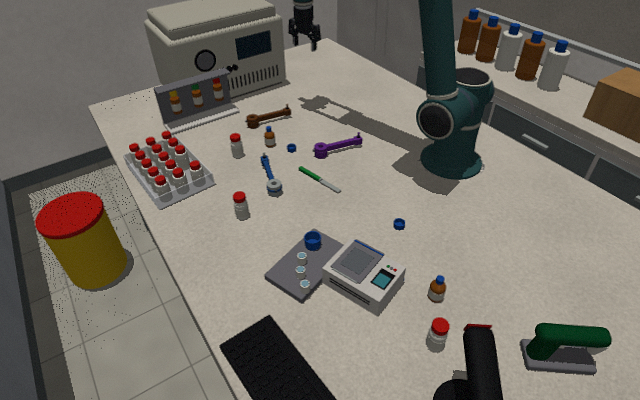

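View pics/top0.png

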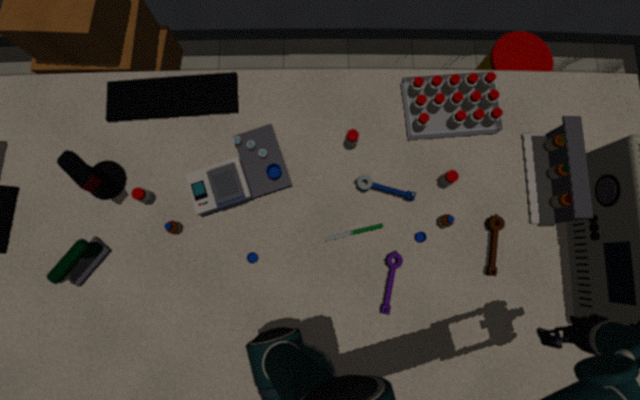

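The blue arm lies at top-view (385,188), with look-alikes in purple at (392,282) and brown at (493,245). The spatula is at (355,232) with its handle to the right, and the sampler is at (240,170). Next I'll take close crops.

```bash
cat > h.py <<'E'
import numpy as np, cv2
def load(n,k=0): return dict(np.load(f"{n}{k}.npz"))
def px2w(c,u,v,z=None):
    """pixel -> world; on plane z, or by depth"""
    p=cv2.undistortPoints(np.array([[[u,v]]],float),c["mtx"],c["dist"])[0,0]
    T=c["world_from_camera"]; d=T[:3,:3]@np.array([p[0],p[1],1]); o=T[:3,3]
    if z is None: return o+d*c["z_map"][int(round(v)),int(round(u))]
    return o+d*(z-o[2])/d[2]
def w2px(c,P):
    T=np.linalg.inv(c["world_from_camera"])
    P=np.atleast_2d(P).astype(float)
    return cv2.projectPoints(P,cv2.Rodrigues(T[:3,:3])[0],T[:3,3],c["mtx"],c["dist"])[0][:,0]
def crop(c,x0,y0,w,h,s,name,pts=None):
    im=np.clip(c["image"][y0:y0+h,x0:x0+w,::-1].astype(float)*1.6,0,255).astype(np.uint8)
    im=cv2.resize(im,None,fx=s,fy=s,interpolation=cv2.INTER_CUBIC)
    if pts is not None:
        for p in w2px(c,pts):
            cv2.drawMarker(im,(int((p[0]+.5-x0)*s),int((p[1]+.5-y0)*s)),(0,0,255),cv2.MARKER_CROSS,9,1)
    for i in range(0,w,10):cv2.putText(im,str(x0+i),(i*s,8),0,.28,(0,255,255),1)
    for i in range(10,h,10):cv2.putText(im,str(y0+i),(0,i*s+4),0,.28,(0,255,255),1)
    cv2.imwrite(name,im)
E
python3 - <<'E'
from h import *
t=load("top");s=load("scene")
crop(t,180,115,120,105,6,"pics/t1.png")
crop(t,310,160,120,100,6,"pics/t2.png")
crop(s,255,210,160,110,5,"pics/s1.png")
crop(s,240,130,140,80,5,"pics/s2.png")
E
```

```text
(no output)
```

View pics/t1.png

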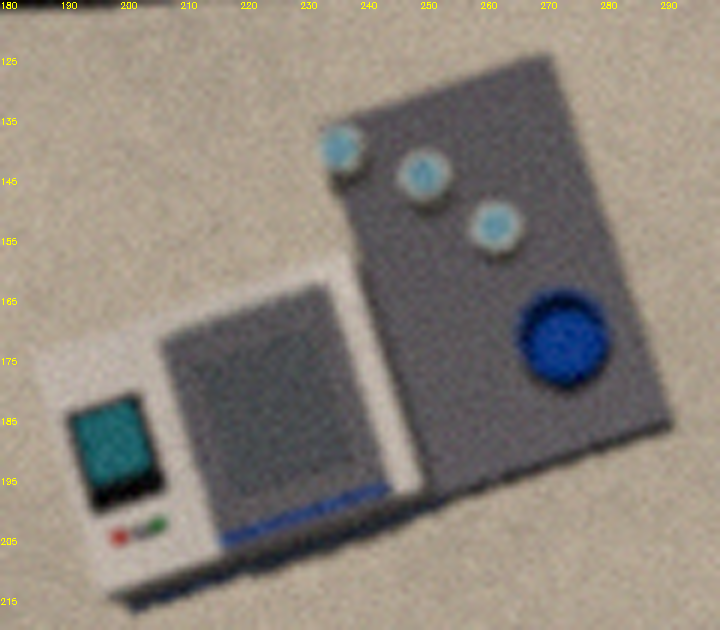

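View pics/t2.png

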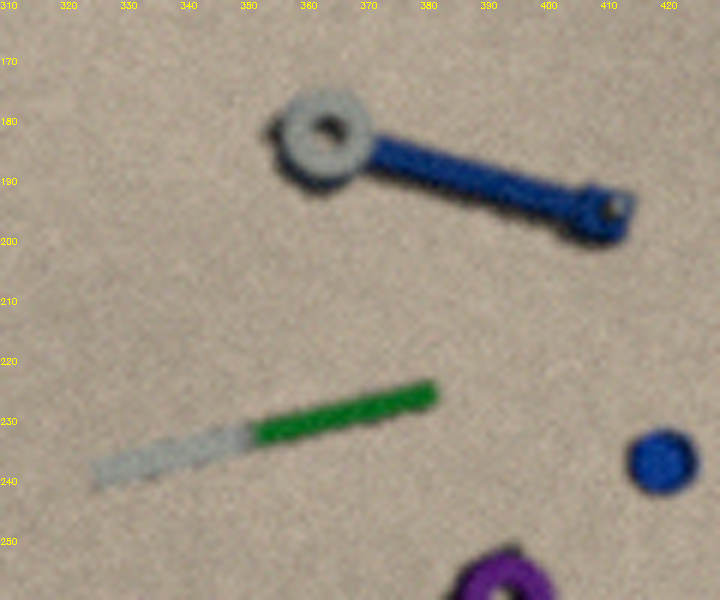

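View pics/s1.png

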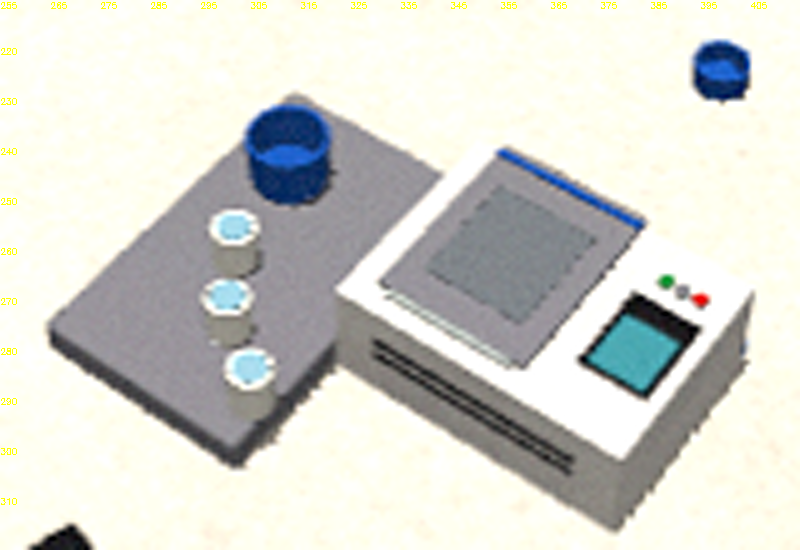

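View pics/s2.png

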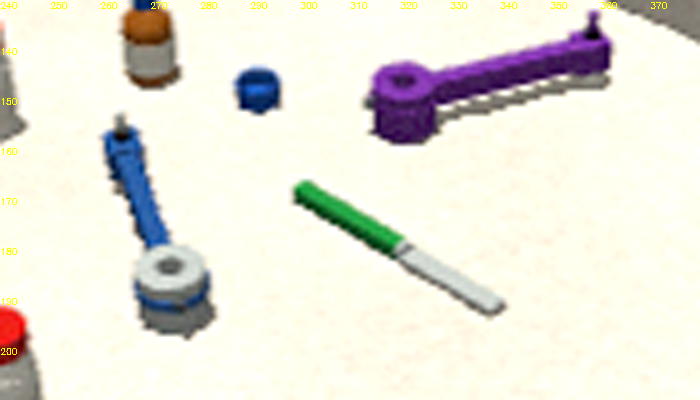

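```bash
cat > fit.py <<'E'
from h import *
from scipy.optimize import least_squares
t=load("top");s=load("scene")
def fit(T,S,x0,name):
    def tr(p,P):
        P=np.array(P,float)/1000;c,n=np.cos(p[2]),np.sin(p[2])
        return np.c_[p[0]+c*P[:,0]-n*P[:,1],p[1]+n*P[:,0]+c*P[:,1],P[:,2]]
    # common bias per camera ignored
    def f(p):
        r=[]
        for c,L in((t,T),(s,S)):
            if L: r.append((w2px(c,tr(p,[l[0] for l in L]))-np.array([l[1] for l in L])).ravel())
        return np.concatenate(r)
    o=least_squares(f,x0,loss="soft_l1"); print(name,np.round(o.x,4),"\n",np.round(f(o.x).reshape(-1,2),1).tolist()); 
    for cc,L,M in(("top",T,[]),("scene",[],S)):
        T_,S_=L,M
        def g(p):
            c=t if T_ else s; Q=T_ or S_
            return (w2px(c,tr(p,[l[0] for l in Q]))-np.array([l[1] for l in Q])).ravel()
        if T_ or S_: print("  only",cc,np.round(least_squares(g,o.x,loss="soft_l1").x,4))
    return o.x
def w0(u,v,z): return px2w(t,u,v,z)
fit([((-55,110,62),(197.5,214)),((75,110,62),(185.5,172.8)),((75,-60,62),(237,157)),((-55,-60,62),(250.2,196.2)),((-55,-190,22),(291.5,185.3)),((160,-190,22),(270.7,123.7)),((160,-60,22),(233.2,135.3)),((0,-150,55),(273.3,170.8))],
[((-55,110,62),(405.1,268.5)),((75,110,62),(378.9,301.5)),((75,-60,62),(321.9,267.9)),((75,110,0),(377.9,315.5)),((160,-60,22),(301.5,298.9)),((160,-190,22),(264.5,273.9)),((-55,-190,22),(313.5,228.5)),((0,-150,55),(312.1,236.3))],[*w0(222,185,.06)[:2],0.2],"sampler")
a=w0(325.2,239,.008);b=w0(382.3,224.8,.01);th=np.arctan2(*(a-b)[[1,0]])
fit([((105,0,8),(325.2,239)),((20,0,12),(352.3,232.3)),((-80,0,11),(382.3,224.8))],[((105,0,7),(339.5,190.9)),((20,0,11),(320.5,179.1)),((-80,0,8),(300.1,167.5))],[*(b+(a-b)*80/185)[:2],th],"spatula")
a=w0(409.7,195.5,.036);b=w0(364,182.2,.04);th=np.arctan2(*(a-b)[[1,0]])
fit([((-48,0,40),(364,182.2)),((102,0,36),(409.7,195.5))],[((-48,0,40),(273.7,182.7)),((102,0,36),(263.9,157.5))],[*(b+(a-b)*48/150)[:2],th],"arm")
E
python3 fit.py
```

```text
sampler [0.5865 0.2151 0.321 ] 
 [[-1.7, -0.2], [-1.3, 0.9], [0.2, -0.8], [-0.5, -0.4], [0.1, -0.6], [0.0, -1.0], [-1.1, -0.1], [-0.5, -0.8], [1.1, -1.9], [0.2, -0.4], [0.1, -1.0], [-0.9, 0.2], [-0.1, -0.6], [-1.0, -0.8], [0.3, -1.9], [0.5, -0.4]]
  only top [0.5854 0.2136 0.3163]
  only scene [0.5878 0.2166 0.3249]
spatula [ 0.4494 -0.1874  1.7979] 
 [[-0.5, -0.3], [-0.9, -0.1], [0.1, -0.0], [0.1, -0.7], [0.0, -1.0], [-0.5, -0.9]]
  only top [ 0.4491 -0.1888  1.805 ]
  only scene [ 0.4515 -0.1836  1.7866]
arm [ 0.5859 -0.2525 -1.8572] 
 [[-0.4, -0.7], [0.4, -0.6], [0.5, -0.4], [0.7, -0.5]]
  only top [ 0.584  -0.2523 -1.8581]
  only scene [ 0.5885 -0.2515 -1.851 ]
```

```bash
cat > plan.py <<'E'
import numpy as np
from scipy.spatial.transform import Rotation as R
from workcell import bot
def st():
    s=bot.read_state(); r=R.from_rotvec(s["tcp_rot"]).as_matrix(); return s,np.array(s["tool_pos"]),r
def Rdown(psi,tilt=0):
    z=np.array([np.cos(psi),np.sin(psi),0]);y=np.array([0,0,-1.]);return np.c_[np.cross(y,z),y,z]
def near(psi,r):
    cur=np.arctan2(r[1,2],r[0,2]); d=(psi-cur+np.pi/2)%np.pi-np.pi/2; return cur+d
def rows(pos,psi,n,start=None,flip=None,op=1.0):
    """n equal world-straight rows from current pose to pos, tool down, jaw yaw psi (mod pi)"""
    s,p,r=st()
    if start is not None: p,r=start
    Rt=Rdown(near(psi,r) if flip is None else psi)
    dr=R.from_matrix(r.T@Rt).as_rotvec()
    out=[]
    for i in range(n):
        ri=r@R.from_rotvec(dr*i/n).as_matrix()
        out.append(np.r_[ri.T@(np.array(pos)-p)/n,dr/n,op])
    for o in out: print("["+",".join(f"{v:.4f}" for v in o)+"],")
    print("per row mm",np.linalg.norm(out[0][:3])*1e3,"deg",np.degrees(np.linalg.norm(dr))/n)
    return np.array(pos),Rt
E
python3 - <<'E'
from h import *; from plan import *
s,p,r=st(); print(np.round(r,3)); print("jaw yaw",np.arctan2(r[1,2],r[0,2]),"q",np.round(s["q"],3))
t=load("top");sc=load("scene")
def un(p,x,y,z): c,n=np.cos(p[2]),np.sin(p[2]);return [p[0]+(c*x-n*y)/1000,p[1]+(n*x+c*y)/1000,z/1000]
B=[(-55,110,62),(75,110,62),(75,-60,62),(-55,-60,62),(-58,45,67),(-58,-45,67),(60,45,67),(60,-45,67),(-55,20,44),(-55,-20,44),(0,-150,55)]
for c,pp,n,a in((t,[.5854,.2136,.3163],"pics/t3.png",(180,115,120,105,6)),(sc,[.5878,.2166,.3249],"pics/s3.png",(255,210,160,110,5))):
    crop(c,*a,n,[un(pp,*b) for b in B])
# obstacles
for nm,u,v,z in(("cap1",252.5,257.5,.018),("cap2",420,237,.018),("amber1",173,227,.078),("amber2",446,221,.078),("red1",139,194,.085),("red2",352,135,.085),("red3",452,176,.085)):
    print(nm,np.round(px2w(t,u,v,z),3))
E
```

```text
[[-0.957 -0.     0.29 ]
 [-0.29   0.002 -0.957]
 [-0.    -1.    -0.002]]
jaw yaw -1.2770252594405607 q [-1.314  0.265  1.605  0.     1.274 -0.037]
cap1 [0.369 0.137 0.018]
cap2 [ 0.428 -0.38   0.018]
amber1 [0.459 0.363 0.078]
amber2 [ 0.471 -0.443  0.078]
red1 [0.557 0.468 0.085]
red2 [ 0.734 -0.169  0.085]
red3 [ 0.606 -0.467  0.085]
```

View pics/t3.png

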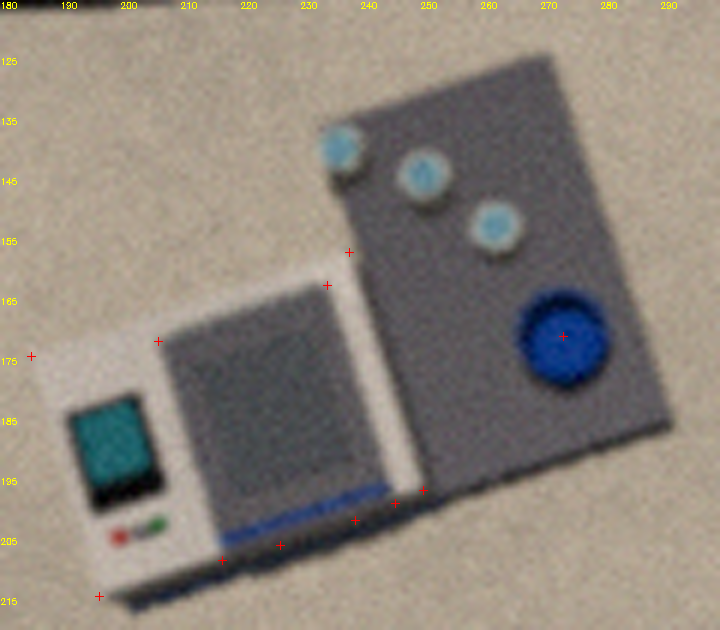

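View pics/s3.png

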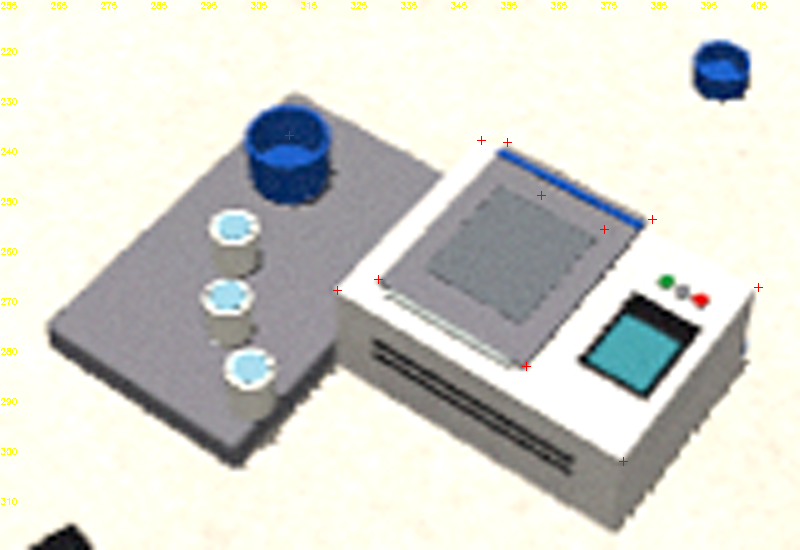

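Sampler pose is about (0.5865, 0.215, yaw 0.32). The true probe arm is blue with the steel hub, at top (364,182); purple and brown are rejected. The spatula grip is at (0.449,-0.187).

```bash
python3 - <<'E'
from plan import *
a=rows([.4494,-.1874,.10],.227,12)
E
```

```text
[-0.0313,0.0109,-0.0304,0.0001,-0.1253,-0.0001,1.0000],
[-0.0349,0.0109,-0.0262,0.0001,-0.1253,-0.0001,1.0000],
[-0.0379,0.0109,-0.0217,0.0001,-0.1253,-0.0001,1.0000],
[-0.0403,0.0109,-0.0168,0.0001,-0.1253,-0.0001,1.0000],
[-0.0421,0.0109,-0.0116,0.0001,-0.1253,-0.0001,1.0000],
[-0.0432,0.0109,-0.0062,0.0001,-0.1253,-0.0001,1.0000],
[-0.0436,0.0109,-0.0008,0.0001,-0.1253,-0.0001,1.0000],
[-0.0434,0.0109,0.0047,0.0001,-0.1253,-0.0001,1.0000],
[-0.0425,0.0108,0.0100,0.0001,-0.1253,-0.0001,1.0000],
[-0.0409,0.0108,0.0153,0.0001,-0.1253,-0.0001,1.0000],
[-0.0387,0.0108,0.0203,0.0001,-0.1253,-0.0001,1.0000],
[-0.0358,0.0108,0.0249,0.0001,-0.1253,-0.0001,1.0000],
per row mm 44.97386609739712 deg 7.1811976940980955
```

```bash
python3 -m handwheel '[[-0.031,0.0109,-0.030,0,-0.125,0,1],[-0.035,0.0109,-0.026,0,-0.125,0,1],[-0.038,0.0109,-0.022,0,-0.125,0,1],[-0.040,0.0109,-0.017,0,-0.125,0,1],[-0.042,0.0109,-0.0116,0,-0.125,0,1],[-0.043,0.0109,-0.006,0,-0.125,0,1],[-0.0436,0.0109,-0.001,0,-0.125,0,1],[-0.0434,0.0109,0.0047,0,-0.125,0,1]]' 60
python3 -m handwheel '[[-0.0425,0.0108,0.010,0,-0.125,0,1],[-0.041,0.0108,0.0153,0,-0.125,0,1],[-0.0387,0.0108,0.020,0,-0.125,0,1],[-0.0358,0.0108,0.025,0,-0.125,0,1],[0,0,0,0,0,0,1],[0,0,0,0,0,0,1]]'
python3 - <<'E'
from plan import *
a=rows([.4494,-.1874,.04],.227,2)
from h import *
from workcell import optics
for n in("top","scene"):
    c=optics.read_camera(n); np.savez(n+"1.npz",**c)
crop(load("top",1),310,190,110,80,7,"pics/t4.png")
E
```

```text
time: 1.1
tool_pos: [0.3649, -0.34, 0.1434]
tcp_rot: [-1.067, 1.408, -1.407]
wrist_force: [1.0, -0.3, 0.1]
width: 1.004
time: 1.85
tool_pos: [0.4494, -0.1891, 0.1007]
tcp_rot: [-1.307, 1.044, -1.043]
wrist_force: [0.7, 0.2, 0.8]
width: 0.999
[-0.0008,0.0304,0.0002,0.0003,-0.0020,0.0000,1.0000],
[-0.0008,0.0304,0.0002,0.0003,-0.0020,0.0000,1.0000],
per row mm 30.375668449638887 deg 0.11852996297508174
```

View pics/t4.png

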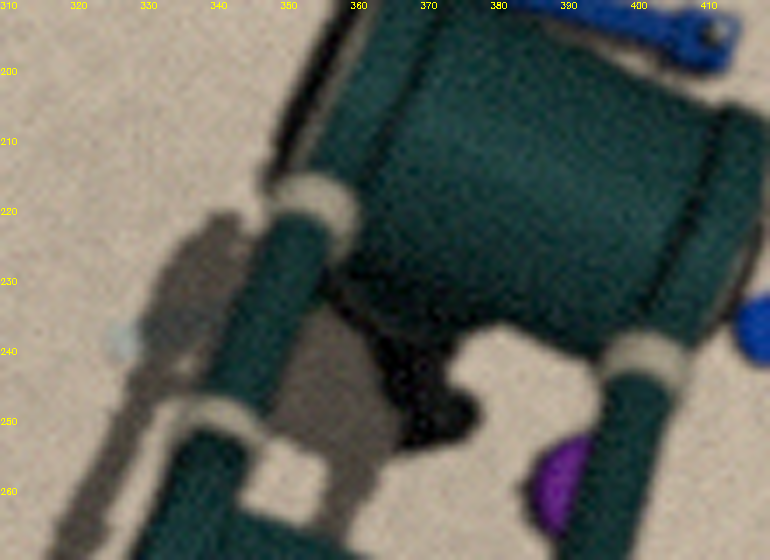

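```bash
python3 -m handwheel '[[-0.001,0.031,0,0,-0.002,0,0.6],[-0.001,0.031,0,0,-0.002,0,0.6],[0,0.018,0,0,0,0,0.6],[0,0,0,0,0,0,0.6],[0,0,0,0,0,0,0.6]]'
python3 - <<'E'
from h import *
from workcell import optics
c=optics.read_camera("scene"); np.savez("scene2.npz",**c)
crop(c,260,110,120,100,6,"pics/s4.png",[[.4494,-.1874,.014]])
E
```

```text
time: 2.58
tool_pos: [0.4497, -0.1881, 0.0218]
tcp_rot: [-1.307, 1.04, -1.043]
wrist_force: [-0.5, -0.0, -0.3]
width: 0.601
```

View pics/s4.png

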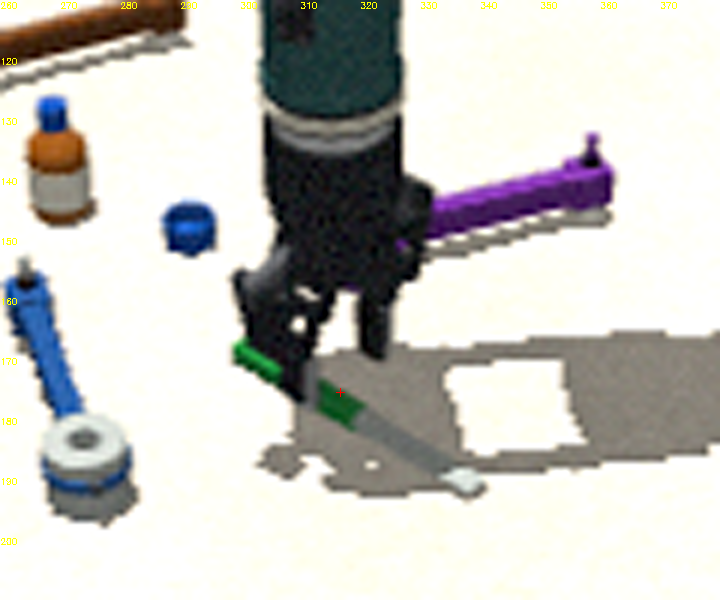

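```bash
python3 -m handwheel '[[0,0.010,0,0,0,0,0.4],[0,0.009,0,0,0,0,0.3],[0,0,0,0,0,0,0.25],[0,0,0,0,0,0,0.0],[0,0,0,0,0,0,0],[0,0,0,0,0,0,0],[0,0,0,0,0,0,0]]' 60
```

```text
time: 3.5
tool_pos: [0.4493, -0.1871, 0.002]
tcp_rot: [-1.308, 1.04, -1.04]
wrist_force: [-0.9, -0.8, -1.2]
width: 0.14
```

```bash
python3 -m handwheel '[[0,-0.02,0,0,0,0,0],[0,-0.04,0,0,0,0,0],[0,-0.04,0,0,0,0,0],[0,0,0,0,0,0,0],[0,0,0,0,0,0,0]]'
python3 - <<'E'
from h import *
from workcell import optics,bot
print(bot.read_state()["tool_pos"],bot.read_state()["width"])
c=optics.read_camera("scene"); np.savez("scene3.npz",**c)
crop(c,260,90,120,100,6,"pics/s5.png")
E
```

```text
time: 4.12
tool_pos: [0.4489, -0.1869, 0.1015]
tcp_rot: [-1.308, 1.041, -1.04]
wrist_force: [-0.5, 1.3, -1.9]
width: 0.144
[ 0.44887478 -0.18687774  0.10154448] 0.1444600842163509
```

View pics/s5.png

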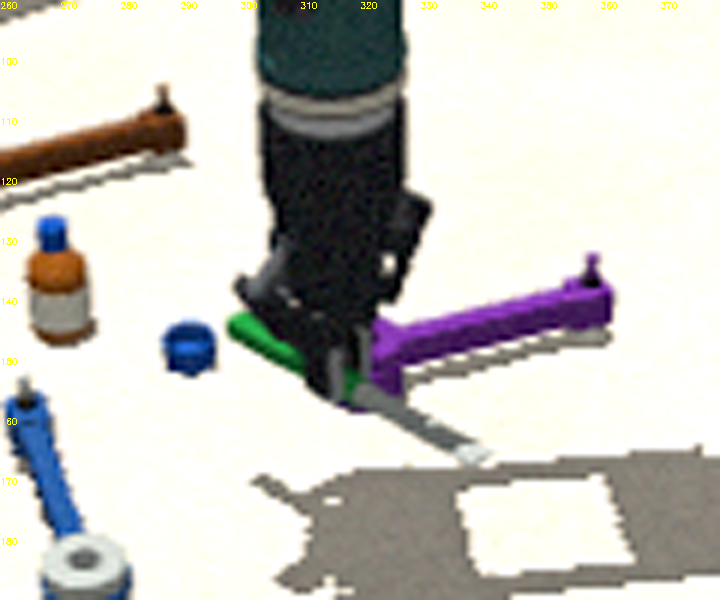

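```bash
python3 - <<'E'
from h import *; from plan import *
c=load("scene",3); s,p,r=st(); jy=np.arctan2(r[1,2],r[0,2]); print(jy)
d=np.array([np.cos(jy+np.pi/2),np.sin(jy+np.pi/2),0])
for dz in(-.005,0,.005,.01): print(dz,w2px(c,p+[0,0,.005]+d*.105+[0,0,dz]),w2px(c,p+[0,0,.005]-d*.08+[0,0,dz]))
t=load("top",1)
# end point in front of slot
U=[.5865,.2151,.321]
def un(x,y,z): c,n=np.cos(U[2]),np.sin(U[2]);return np.array([U[0]+c*x-n*y,U[1]+n*x+c*y,z])
g=un(-.185,0,.10); print(g)
a=rows(g,.321-np.pi/2,11,op=0)
E
```

```text
0.22697231667462278
-0.005 [[340.72625925 167.4490006 ]] [[298.85696143 144.67638272]]
0 [[340.76123261 166.17717731]] [[298.79273484 143.43986261]]
0.005 [[340.7963601  164.89903442]] [[298.72822152 142.19766963]]
0.01 [[340.83164264 163.61452753]] [[298.66341969 140.94976727]]
[0.41094973 0.15672961 0.1       ]
[-0.0312,0.0001,0.0037,0.0002,0.1343,0.0000,0.0000],
[-0.0314,0.0001,-0.0005,0.0002,0.1343,0.0000,0.0000],
[-0.0310,0.0001,-0.0047,0.0002,0.1343,0.0000,0.0000],
[-0.0301,0.0001,-0.0088,0.0002,0.1343,0.0000,0.0000],
[-0.0287,0.0001,-0.0127,0.0002,0.1343,0.0000,0.0000],
[-0.0267,0.0001,-0.0165,0.0002,0.1343,0.0000,0.0000],
[-0.0243,0.0001,-0.0199,0.0002,0.1343,0.0000,0.0000],
[-0.0214,0.0001,-0.0230,0.0002,0.1343,0.0000,0.0000],
[-0.0181,0.0001,-0.0256,0.0002,0.1343,0.0000,0.0000],
[-0.0145,0.0001,-0.0278,0.0002,0.1343,0.0000,0.0000],
[-0.0107,0.0001,-0.0295,0.0002,0.1343,0.0000,0.0000],
per row mm 31.39120469155216 deg 7.69205625960034
```

```bash
python3 -m handwheel '[[-0.031,0,0.004,0,0.134,0,0],[-0.031,0,-0.0005,0,0.134,0,0],[-0.031,0,-0.005,0,0.134,0,0],[-0.030,0,-0.009,0,0.134,0,0],[-0.029,0,-0.013,0,0.134,0,0],[-0.027,0,-0.0165,0,0.134,0,0],[-0.024,0,-0.020,0,0.134,0,0],[-0.0214,0,-0.023,0,0.134,0,0]]'
python3 -m handwheel '[[-0.018,0,-0.0256,0,0.134,0,0],[-0.0145,0,-0.028,0,0.134,0,0],[-0.011,0,-0.0295,0,0.135,0,0],[0,0,0,0,0,0,0],[0,0,0,0,0,0,0]]'
cat > look.py <<'E'
import sys
from h import *; from plan import *
from workcell import optics
k=sys.argv[1]
U=[.5865,.2151,.321]
def un(x,y,z): c,n=np.cos(U[2]),np.sin(U[2]);return np.array([U[0]+c*x-n*y,U[1]+n*x+c*y,z])
def toun(P): c,n=np.cos(U[2]),np.sin(U[2]);dx,dy=P[0]-U[0],P[1]-U[1];return np.array([c*dx+n*dy,-n*dx+c*dy,P[2]])
if __name__=="__main__":
    s,p,r=st(); jy=np.arctan2(r[1,2],r[0,2])
    d=np.array([np.cos(jy+np.pi/2),np.sin(jy+np.pi/2),0])
    tip=p+[0,0,.005]+d*.105
    print("TCP unit",np.round(toun(p),4),"tip unit",np.round(toun(tip),4),"jaw yaw",round(jy,3),"F",np.round(s["wrist_force"],1),"t",s["time"],"tilt",np.round(r[2],3))
    for n in("top","scene"):
        c=optics.read_camera(n); np.savez(n+k+".npz",**c)
        crop(c,*((175,120,120,110,6) if n=="top" else (270,190,150,120,5)),f"pics/{n}{k}.png",[tip])
E
python3 look.py 4
```

```text
time: 5.18
tool_pos: [0.4196, 0.0633, 0.1001]
tcp_rot: [-0.683, 1.804, -1.802]
wrist_force: [-0.5, 1.1, -1.1]
width: 0.145
time: 5.8
tool_pos: [0.4101, 0.1556, 0.1006]
tcp_rot: [-0.338, 2.046, -2.048]
wrist_force: [0.0, -1.0, -1.3]
width: 0.141
TCP unit [-0.1862 -0.0008  0.1006] tip unit [-0.0812 -0.0004  0.1056] jaw yaw -1.246 F [ 0.  -1.  -1.3] t 5.8 tilt [ 0.003 -1.     0.   ]
```

View pics/top4.png

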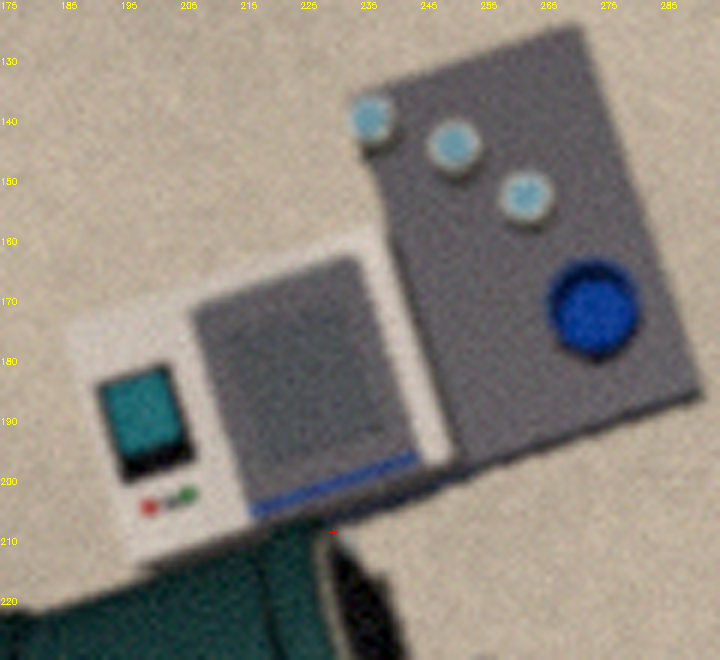

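View pics/scene4.png

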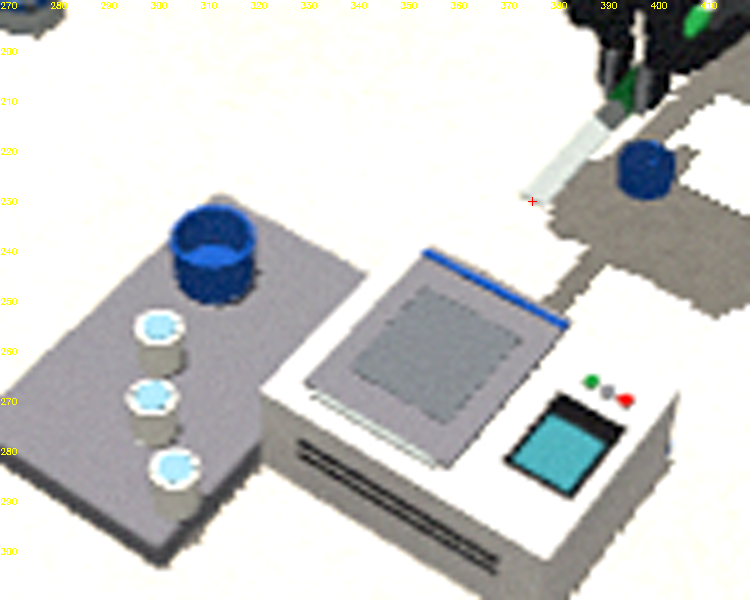

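```bash
python3 -m handwheel '[[0,0.026,0,0,0,0,0],[0,0.0265,0,0,0.003,0,0],[0,0,0,0,0,0,0],[0,0,0,0,0,0,0]]'; python3 look.py 5
```

```text
time: 6.4
tool_pos: [0.4117, 0.1559, 0.05]
tcp_rot: [-0.329, 2.049, -2.049]
wrist_force: [-0.4, -0.3, -0.3]
width: 0.144
TCP unit [-0.1846 -0.0011  0.05  ] tip unit [-0.0796 -0.0012  0.055 ] jaw yaw -1.252 F [-0.4 -0.3 -0.3] t 6.4 tilt [-0.001 -1.     0.   ]
```

View pics/scene5.png

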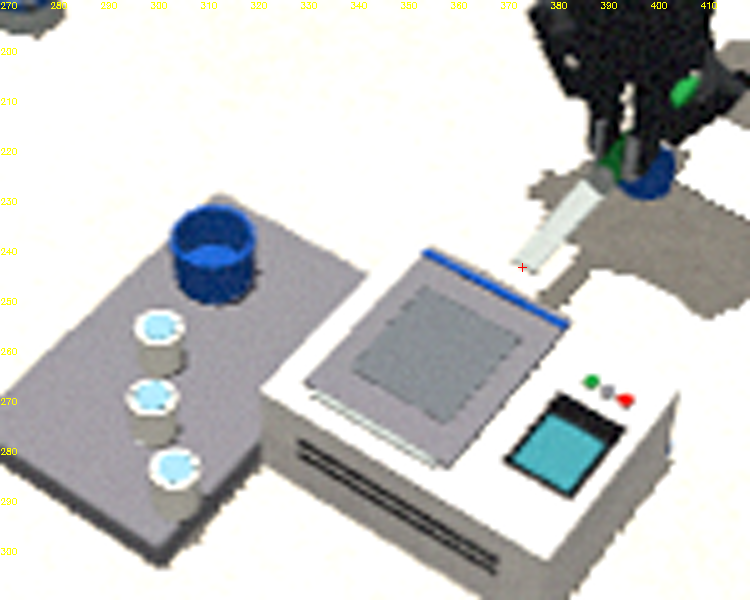

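```bash
python3 -m handwheel '[[-0.010,0.001,0,0,0,0,0],[-0.010,0.001,0,0,0,0,0],[-0.010,0,0,0,0,0,0],[-0.010,0,0,0,0,0,0],[0,0,0,0,0,0,0]]'; python3 -m handwheel '[[-0.008,0,0,0,0,0,0],[-0.008,0,0,0,0,0,0],[-0.006,0,0,0,0,0,0],[0,0,0,0,0,0,0]]'; python3 look.py 6
```

```text
time: 7.12
tool_pos: [0.4502, 0.1692, 0.0475]
tcp_rot: [-0.33, 2.048, -2.048]
wrist_force: [0.7, 0.4, -0.3]
width: 0.142
time: 7.62
tool_pos: [0.4706, 0.1759, 0.0475]
tcp_rot: [-0.33, 2.049, -2.048]
wrist_force: [0.1, 0.7, -0.4]
width: 0.14
TCP unit [-0.1224 -0.0006  0.0475] tip unit [-0.0174 -0.0008  0.0525] jaw yaw -1.251 F [ 0.1  0.7 -0.4] t 7.625 tilt [-0. -1. -0.]
```

View pics/scene6.png

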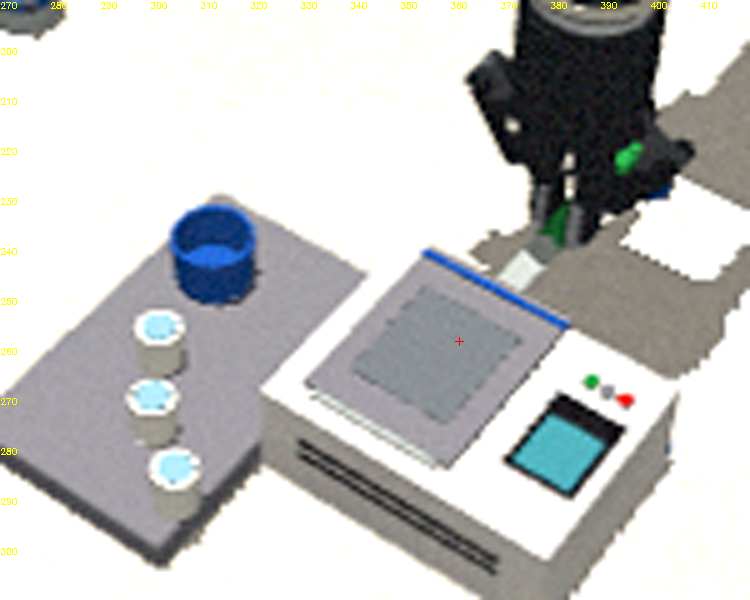

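```bash
python3 -m handwheel '[[0,-0.005,0,0,0,0,0],[0,-0.0045,0,0,0,0,0],[-0.0004,-0.0077,0,0,0,0,0],[-0.0012,-0.0076,0,0,0,0,0],[-0.0019,-0.0075,0,0,0,0,0],[-0.0026,-0.0072,0,0,0,0,0],[-0.0034,-0.0069,0,0,0,0,0]]' 80; python3 look.py 7
```

```text
time: 8.6
tool_pos: [0.479, 0.1787, 0.0942]
tcp_rot: [-0.331, 2.049, -2.049]
wrist_force: [-1.2, -1.3, -1.7]
width: 0.133
TCP unit [-0.1135 -0.0006  0.0942] tip unit [-0.0085 -0.0008  0.0992] jaw yaw -1.251 F [-1.2 -1.3 -1.7] t 8.6 tilt [ 0. -1. -0.]
```

View pics/scene7.png

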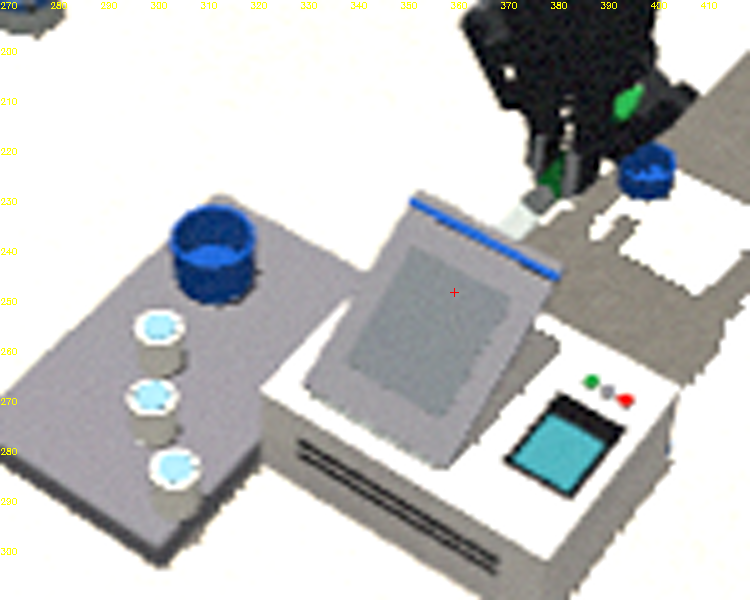

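```bash
python3 -m handwheel '[[-0.004,-0.0066,0,0,0,0,0],[-0.0047,-0.0061,0,0,0,0,0],[-0.0052,-0.0056,0,0,0,0,0],[-0.0058,-0.0051,0,0,0,0,0],[-0.0063,-0.0045,0,0,0,0,0],[-0.0067,-0.0038,0,0,0,0,0],[-0.007,-0.0032,0,0,0,0,0],[-0.0073,-0.0024,0,0,0,0,0]]'; python3 look.py 8
```

```text
time: 9.7
tool_pos: [0.5242, 0.1937, 0.1314]
tcp_rot: [-0.33, 2.049, -2.048]
wrist_force: [-1.0, 0.6, 0.6]
width: 0.134
TCP unit [-0.0658 -0.0007  0.1314] tip unit [ 0.0392 -0.0008  0.1364] jaw yaw -1.251 F [-1.   0.6  0.6] t 9.7 tilt [-0. -1. -0.]
```

View pics/scene8.png

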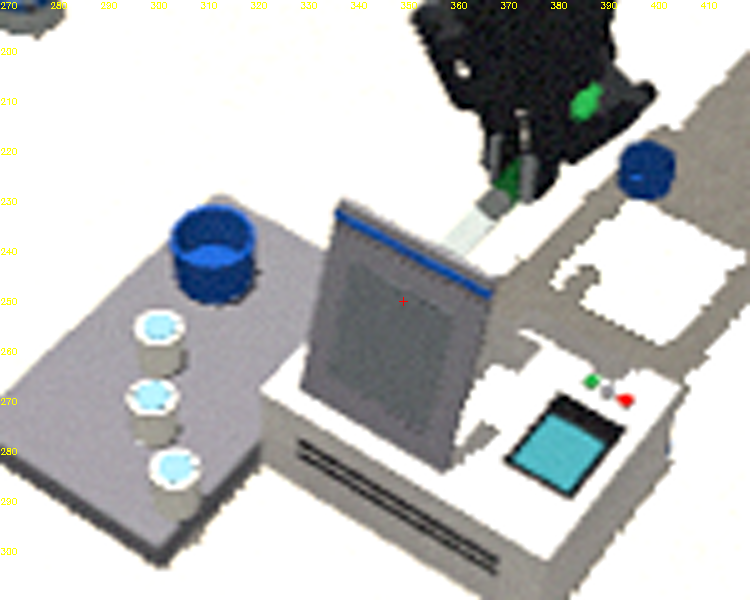

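```bash
python3 -m handwheel '[[-0.0075,-0.0017,0,0,0,0,0],[-0.0076,-0.0009,0,0,0,0,0],[-0.0077,0,0,0,0,0,0],[-0.0077,0.0005,0,0,0,0,0],[-0.0076,0.0008,0,0,0,0,0],[-0.003,0,0,0,0,0,0],[0,0,0,0,0,0,0]]'; python3 look.py 9
```

```text
time: 10.68
tool_pos: [0.5629, 0.2064, 0.1322]
tcp_rot: [-0.33, 2.049, -2.049]
wrist_force: [-0.2, 0.4, -0.1]
width: 0.134
TCP unit [-0.0251 -0.0008  0.1322] tip unit [ 0.0799 -0.0009  0.1372] jaw yaw -1.251 F [-0.2  0.4 -0.1] t 10.675 tilt [-0. -1.  0.]
```

View pics/scene9.png

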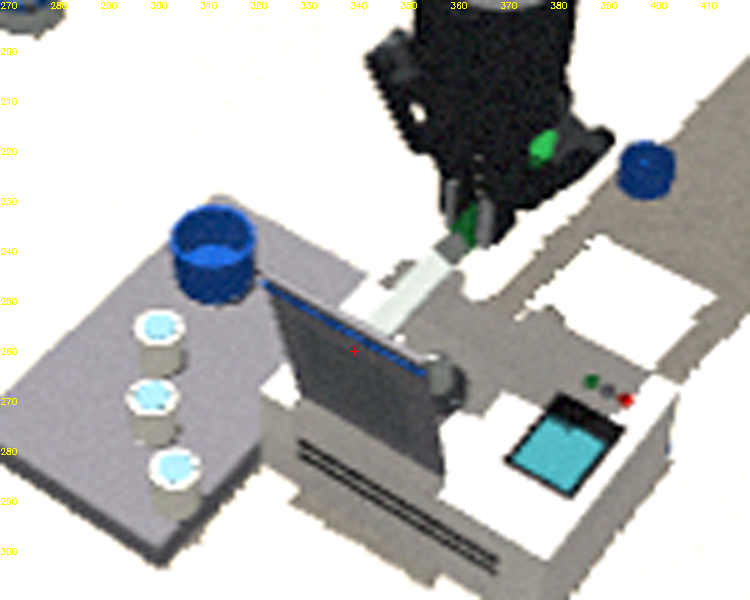

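View pics/top9.png

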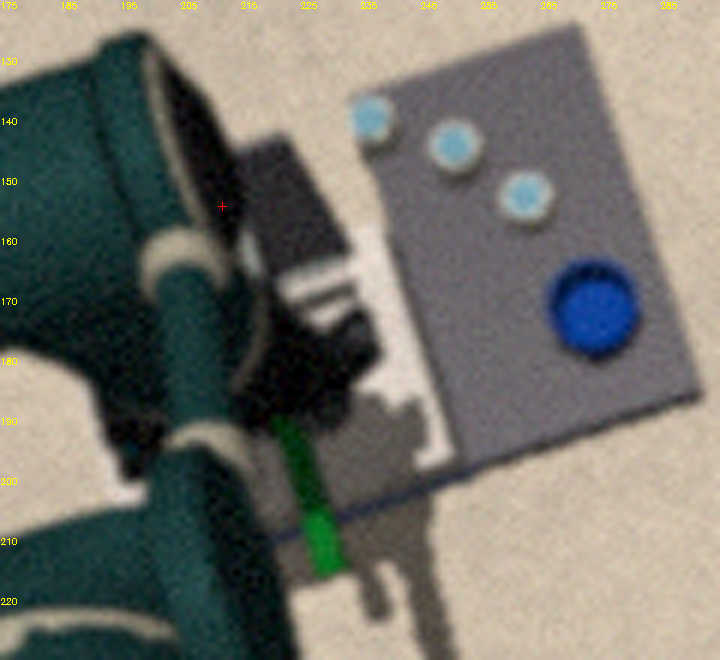

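```bash
python3 -m handwheel '[[0.010,0,0,0,0,0,0],[0.025,0,0,0,0,0,0],[0.035,0,0,0,0,0,0],[0.035,0,0,0,0,0,0],[0.020,0,0,0,0,0,0],[0,0,0,0,0,0,0]]'; python3 - <<'E'
from plan import *
a=rows([.4490,-.1874,.06],.227,12,op=0)
E
python3 look.py 10
```

```text
time: 11.52
tool_pos: [0.4421, 0.1665, 0.1322]
tcp_rot: [-0.331, 2.049, -2.049]
wrist_force: [0.8, -0.1, -0.1]
width: 0.138
[0.0087,0.0060,0.0282,0.0000,-0.1232,0.0000,0.0000],
[0.0121,0.0060,0.0269,0.0000,-0.1232,0.0000,0.0000],
[0.0153,0.0060,0.0252,0.0000,-0.1232,0.0000,0.0000],
[0.0183,0.0060,0.0231,0.0000,-0.1232,0.0000,0.0000],
[0.0210,0.0060,0.0207,0.0000,-0.1232,0.0000,0.0000],
[0.0234,0.0060,0.0180,0.0000,-0.1232,0.0000,0.0000],
[0.0254,0.0060,0.0150,0.0000,-0.1232,0.0000,0.0000],
[0.0271,0.0060,0.0117,0.0000,-0.1232,0.0000,0.0000],
[0.0283,0.0060,0.0083,0.0000,-0.1232,0.0000,0.0000],
[0.0291,0.0060,0.0048,0.0000,-0.1232,0.0000,0.0000],
[0.0295,0.0060,0.0011,0.0000,-0.1232,0.0000,0.0000],
[0.0294,0.0060,-0.0025,0.0000,-0.1232,0.0000,0.0000],
per row mm 30.104880181410252 deg 7.056641679793074
TCP unit [-0.1524 -0.0006  0.1322] tip unit [-0.0474 -0.0007  0.1372] jaw yaw -1.251 F [ 0.8 -0.1 -0.1] t 11.525 tilt [ 0. -1.  0.]
```

View pics/scene10.png

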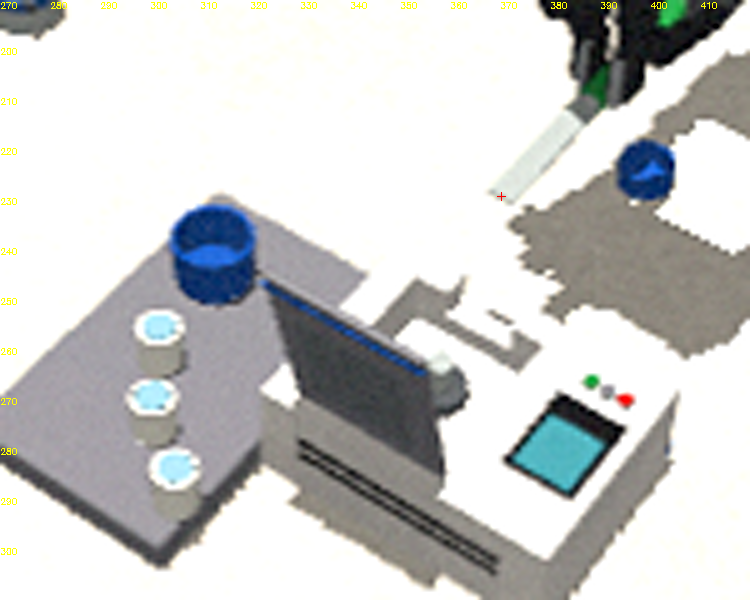

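View pics/top10.png

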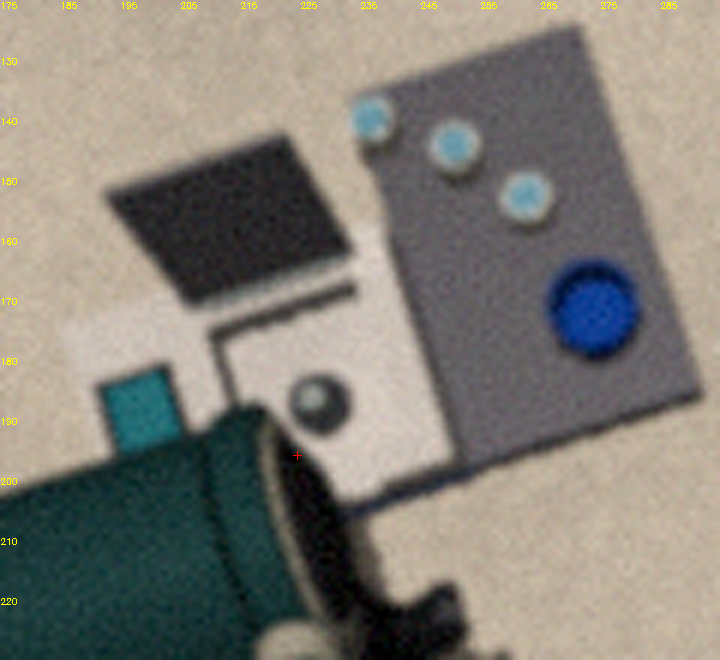

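```bash
python3 -m handwheel '[[0.009,0.006,0.028,0,-0.123,0,0],[0.012,0.006,0.027,0,-0.123,0,0],[0.0153,0.006,0.025,0,-0.123,0,0],[0.018,0.006,0.023,0,-0.123,0,0],[0.021,0.006,0.021,0,-0.123,0,0],[0.0234,0.006,0.018,0,-0.123,0,0],[0.0254,0.006,0.015,0,-0.123,0,0],[0.027,0.006,0.012,0,-0.123,0,0]]'
python3 -m handwheel '[[0.028,0.006,0.008,0,-0.123,0,0],[0.029,0.006,0.005,0,-0.123,0,0],[0.0295,0.006,0.001,0,-0.124,0,0],[0.0295,0.006,-0.0025,0,-0.124,0,0],[0,0,0,0,0,0,0],[0,0,0,0,0,0,0]]'
python3 - <<'E'
from plan import *
a=rows([.4490,-.1874,.02],.227,2,op=0)
E
cat > look2.py <<'E'
from look import *
s,p,r=st(); jy=np.arctan2(r[1,2],r[0,2]); d=np.array([np.cos(jy+np.pi/2),np.sin(jy+np.pi/2),0])
c=optics.read_camera("scene"); np.savez("scene"+k+".npz",**c)
crop(c,250,110,120,100,6,f"pics/scene{k}.png",[p+[0,0,.005]+d*.105,p+[0,0,.005]-d*.08])
E
python3 look2.py 11
```

```text
time: 12.62
tool_pos: [0.4503, -0.0699, 0.0845]
tcp_rot: [-1.072, 1.399, -1.401]
wrist_force: [0.1, 0.6, -1.0]
width: 0.137
time: 13.38
tool_pos: [0.4514, -0.1861, 0.0603]
tcp_rot: [-1.307, 1.042, -1.041]
wrist_force: [-1.6, 1.5, -1.2]
width: 0.136
[0.0004,0.0202,-0.0013,0.0000,-0.0010,-0.0003,0.0000],
[0.0004,0.0202,-0.0013,0.0000,-0.0010,-0.0003,0.0000],
per row mm 20.20357259729704 deg 0.05930532069563146
```

View pics/scene11.png

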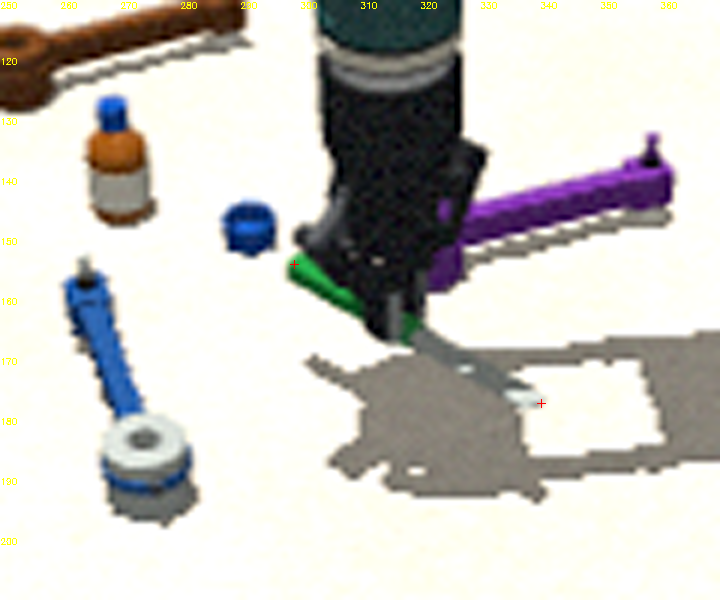

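```bash
python3 -m handwheel '[[0,0.02,0,0,0,0,0],[0,0.02,0,0,0,0,0],[0,0.008,0,0,0,0,0],[0,0.004,0,0,0,0,0],[0,0.003,0,0,0,0,0],[0,0.003,0,0,0,0,0],[0,0,0,0,0,0,0],[0,0,0,0,0,0,0]]'; python3 look2.py 12
```

```text
time: 14.42
tool_pos: [0.4512, -0.1864, 0.0026]
tcp_rot: [-1.308, 1.04, -1.041]
wrist_force: [0.7, 0.2, -0.4]
width: 0.134
```

View pics/scene12.png

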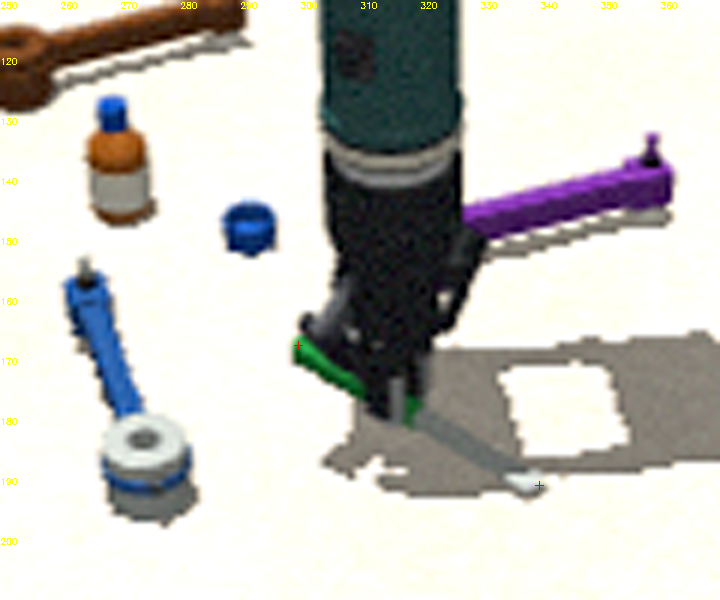

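Down another 1 mm until contact, then release gently and lift.

```bash
python3 -m handwheel '[[0,0.001,0,0,0,0,0],[0,0,0,0,0,0,0.14],[0,0,0,0,0,0,0.2],[0,0,0,0,0,0,0.3],[0,0,0,0,0,0,0.4],[0,0,0,0,0,0,0.5],[0,-0.01,0,0,0,0,0.5],[0,-0.03,0,0,0,0,0.5]]' 20;  python3 -m handwheel '[[0,-0.04,0,0,0,0,1],[0,-0.02,0,0,0,0,1],[0,0,0,0,0,0,1]]'; python3 look2.py 13
python3 - <<'E'
from plan import *
a=rows([.5859,-.2525,.06],-.286,6,op=1)
E
```

```text
time: 15.48
tool_pos: [0.4494, -0.1855, 0.0407]
tcp_rot: [-1.309, 1.044, -1.037]
wrist_force: [0.5, 0.7, 0.1]
width: 0.499
time: 15.85
tool_pos: [0.4529, -0.1871, 0.1041]
tcp_rot: [-1.307, 1.036, -1.045]
wrist_force: [-0.1, 1.3, -0.9]
width: 0.998
[0.0157,0.0071,0.0193,-0.0004,0.0855,0.0002,1.0000],
[0.0140,0.0071,0.0206,-0.0004,0.0855,0.0002,1.0000],
[0.0122,0.0071,0.0217,-0.0004,0.0855,0.0002,1.0000],
[0.0103,0.0071,0.0227,-0.0004,0.0855,0.0002,1.0000],
[0.0083,0.0071,0.0235,-0.0004,0.0855,0.0002,1.0000],
[0.0063,0.0071,0.0241,-0.0004,0.0855,0.0002,1.0000],
per row mm 25.90639103240445 deg 4.899044129502676
```

View pics/scene13.png

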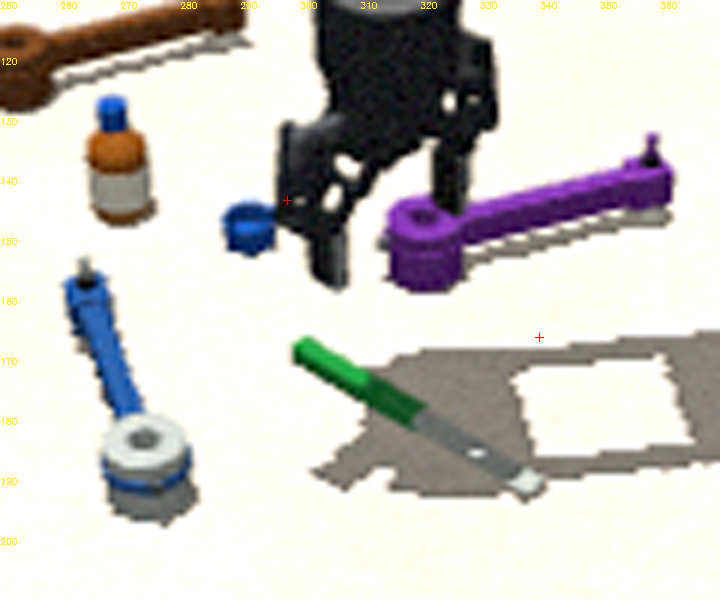

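```bash
python3 -m handwheel '[[0.0157,0,0.0193,0,0.0855,0,1],[0.014,0,0.0206,0,0.0855,0,1],[0.0122,0,0.0217,0,0.0855,0,0.8],[0.0103,0.007,0.0227,0,0.0855,0,0.7],[0.0083,0.009,0.0235,0,0.0855,0,0.7],[0.0063,0.009,0.0241,0,0.0855,0,0.7],[0,0,0,0,0,0,0.7],[0,0,0,0,0,0,0.7]]' 
cat > look3.py <<'E'
from look import *
s,p,r=st(); jy=np.arctan2(r[1,2],r[0,2]); print(p,jy)
c=optics.read_camera("scene"); np.savez("scene"+k+".npz",**c)
A=np.array([.5859,-.2525,.036]);e=np.array([np.cos(-1.857),np.sin(-1.857),0])
crop(c,220,100,100,120,6,f"pics/scene{k}.png",[A,A-.048*e,A+.102*e])
rows([.5859,-.2525,.0065],-.286,3,op=.7)
E
python3 look3.py 14
```

```text
time: 16.9
tool_pos: [0.5837, -0.2513, 0.075]
tcp_rot: [-1.062, 1.419, -1.414]
wrist_force: [-0.4, -0.3, 0.9]
width: 0.703
[ 0.5837173  -0.25130231  0.07495327] -0.2849181022286058
[0.0002,0.0230,0.0008,0.0008,0.0003,-0.0001,0.7000],
[0.0002,0.0230,0.0008,0.0008,0.0003,-0.0001,0.7000],
[0.0002,0.0230,0.0008,0.0008,0.0003,-0.0001,0.7000],
per row mm 23.010602732465813 deg 0.0486449917290267
```

View pics/scene14.png

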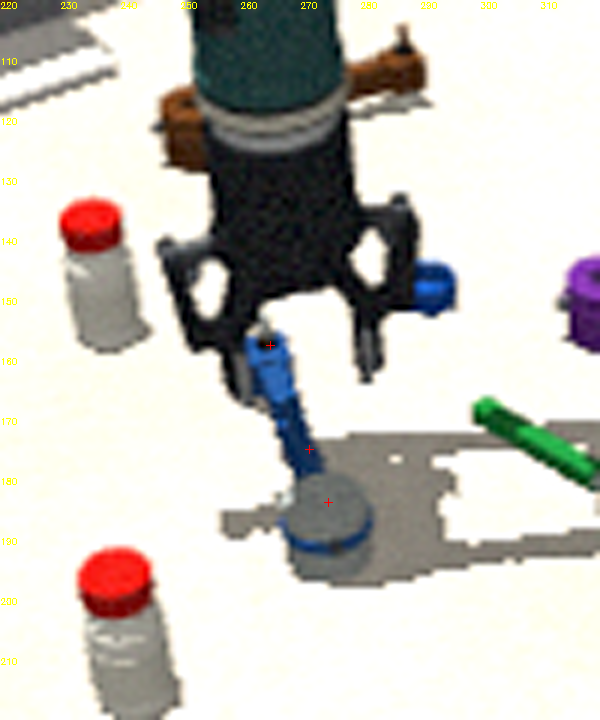

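```bash
python3 -m handwheel '[[0,0.023,0.001,0,0,0,0.7],[0,0.023,0.001,0,0,0,0.7],[0,0.0225,0.001,0,0,0,0.6],[0,0,0,0,0,0,0.5],[0,0,0,0,0,0,0.5]]' ; python3 look3.py 15
```

```text
time: 17.58
tool_pos: [0.5883, -0.253, 0.0084]
tcp_rot: [-1.06, 1.416, -1.417]
wrist_force: [-0.1, -0.5, 0.7]
width: 0.5
[ 0.58828894 -0.25297112  0.00839119] -0.28589270849867254
[0.0000,0.0008,-0.0010,-0.0005,0.0000,0.0001,0.7000],
[0.0000,0.0008,-0.0010,-0.0005,0.0000,0.0001,0.7000],
[0.0000,0.0008,-0.0010,-0.0005,0.0000,0.0001,0.7000],
per row mm 1.2783934669756771 deg 0.03189786258025932
```

View pics/scene15.png

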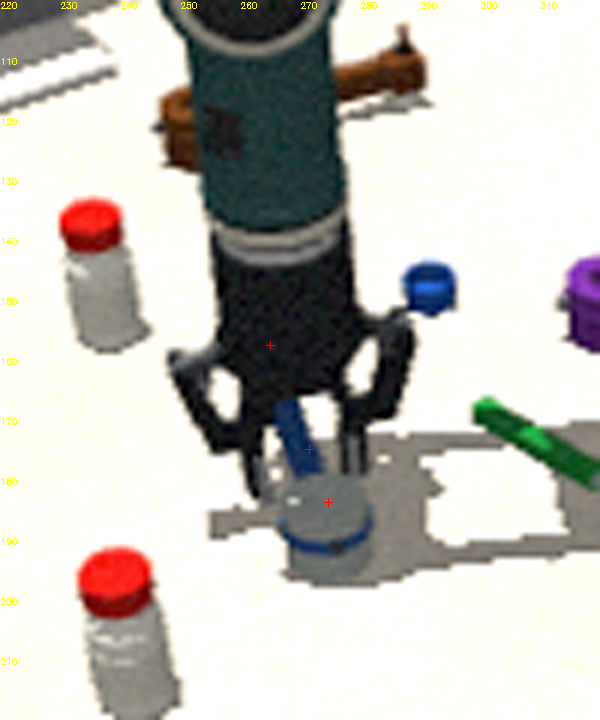

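```bash
python3 -m handwheel '[[0,0.002,0,0,0,0,0.3],[0,0,0,0,0,0,0.2],[0,0,0,0,0,0,0],[0,0,0,0,0,0,0],[0,0,0,0,0,0,0],[0,0,0,0,0,0,0],[0,0,0,0,0,0,0]]' 100;  python3 -m handwheel '[[0,-0.005,0,0,0,0,0],[0,-0.01,0,0,0,0,0],[0,-0.015,0,0,0,0,0],[0,-0.015,0,0,0,0,0],[0,0,0,0,0,0,0],[0,0,0,0,0,0,0]]'; python3 look3.py 16; python3 -c "
from workcell import bot;print(bot.read_state())"
```

```text
time: 18.5
tool_pos: [0.588, -0.2529, 0.0066]
tcp_rot: [-1.06, 1.417, -1.417]
wrist_force: [-3.3, 0.8, 5.2]
width: 0.168
time: 19.25
tool_pos: [0.588, -0.2528, 0.0511]
tcp_rot: [-1.06, 1.416, -1.417]
wrist_force: [0.1, 0.4, -6.3]
width: 0.17
[ 0.58804442 -0.25283058  0.0511164 ] -0.28595706106597746
[0.0001,0.0147,-0.0005,0.0003,0.0000,-0.0000,0.7000],
[0.0001,0.0147,-0.0006,0.0003,0.0000,-0.0000,0.7000],
[0.0001,0.0147,-0.0006,0.0003,0.0000,-0.0000,0.7000],
per row mm 14.689568752926128 deg 0.015876695882554
{'time': 19.3, 'q': array([-4.45005107e-01,  3.61559621e-01,  1.83433428e+00, -4.46377493e-06,
        9.46529346e-01, -1.59036664e-01]), 'joint_vel': array([-0.00011132,  0.00779674,  0.00790789, -0.0018593 , -0.00116851,
        0.00012779]), 'joint_torque': array([-3.95242794e-03, -5.56960487e+01, -3.45343745e+01, -5.68850955e-03,
       -5.83172310e-02, -1.07569122e-04]), 'tool_pos': array([ 0.58760977, -0.25265132,  0.05053527]), 'tcp_rot': array([-1.0605107 ,  1.41740667, -1.4161083 ]), 'wrist_force': array([-0.60588944,  0.730841  , -6.06538288]), 'torque': array([ 0.03562296,  0.01842879, -0.01204458]), 'width': 0.169332080830841}
```

View pics/scene16.png

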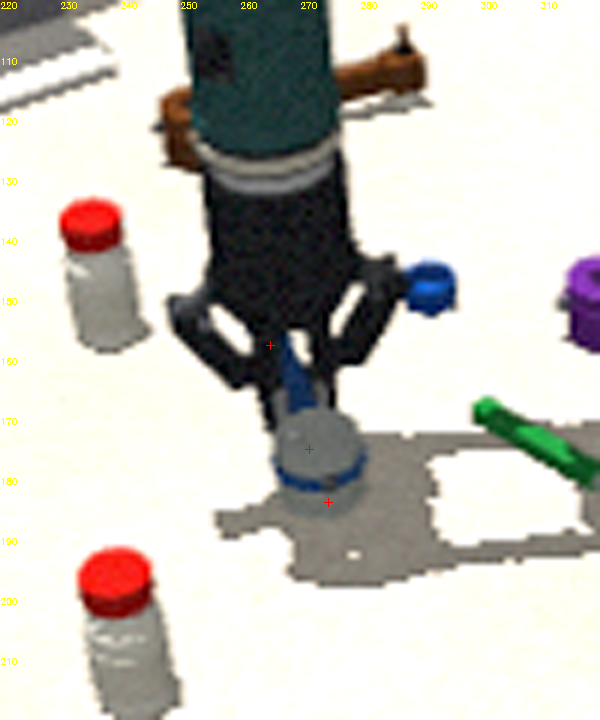

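```bash
python3 -m handwheel '[[0,-0.03,0,0,0,0,0],[0,-0.03,0,0,0,0,0],[0,-0.025,0,0,0,0,0],[0,0,0,0,0,0,0],[0,0,0,0,0,0,0]]' >/dev/null; python3 - <<'E'
from h import *
t=load("top",10);s=load("scene",10)
crop(t,205,165,80,40,10,"pics/t17.png",[[.5865,.2151,.056]]);crop(s,300,225,80,55,10,"pics/s17.png",[[.5865,.2151,.056]])
t=load("top",0)
from look import un
print(w2px(t,[un(0,-.15,.055),un(0,0,.056)]))
E
python3 look.py 18
```

```text
TCP unit [-0.147  -0.4437  0.1341] tip unit [-0.0871 -0.3575  0.1391] jaw yaw -0.286 F [ 0.5  0.1 -5.9] t 19.925 tilt [-0.    -1.    -0.003]Traceback (most recent call last):
  File "<stdin>", line 5, in <module>
  File "look.py", line 4, in <module>
    k=sys.argv[1]
      ~~~~~~~~^^^
IndexError: list index out of range
```

View pics/t17.png

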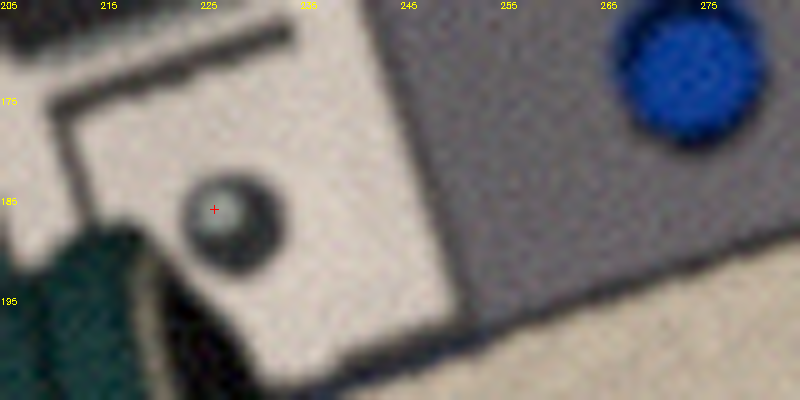

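View pics/s17.png

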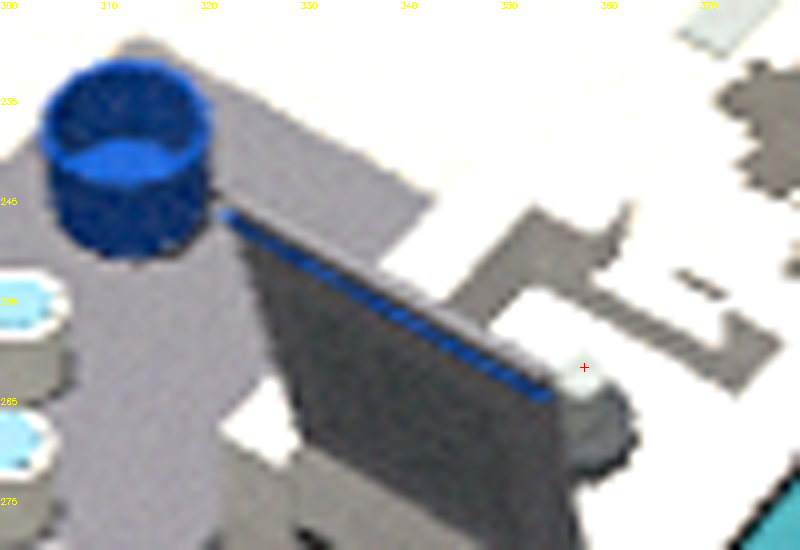

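```bash
python3 - <<'E'
from plan import *
a=rows([.6016,.1696,.134],.321,12,op=0)
E
```

```text
[-0.0341,0.0000,-0.0087,0.0003,-0.0506,-0.0002,0.0000],
[-0.0345,-0.0000,-0.0070,0.0003,-0.0506,-0.0002,0.0000],
[-0.0348,-0.0000,-0.0052,0.0003,-0.0506,-0.0002,0.0000],
[-0.0350,-0.0000,-0.0035,0.0003,-0.0506,-0.0002,0.0000],
[-0.0351,-0.0000,-0.0017,0.0003,-0.0506,-0.0002,0.0000],
[-0.0352,-0.0000,0.0001,0.0003,-0.0506,-0.0002,0.0000],
[-0.0351,-0.0000,0.0019,0.0003,-0.0506,-0.0002,0.0000],
[-0.0350,-0.0000,0.0036,0.0003,-0.0506,-0.0002,0.0000],
[-0.0347,-0.0000,0.0054,0.0003,-0.0506,-0.0002,0.0000],
[-0.0344,-0.0000,0.0072,0.0003,-0.0506,-0.0002,0.0000],
[-0.0340,-0.0000,0.0089,0.0003,-0.0506,-0.0002,0.0000],
[-0.0335,-0.0000,0.0106,0.0003,-0.0506,-0.0002,0.0000],
per row mm 35.16777045528948 deg 2.8980784602595144
```

View pics/scene18.png

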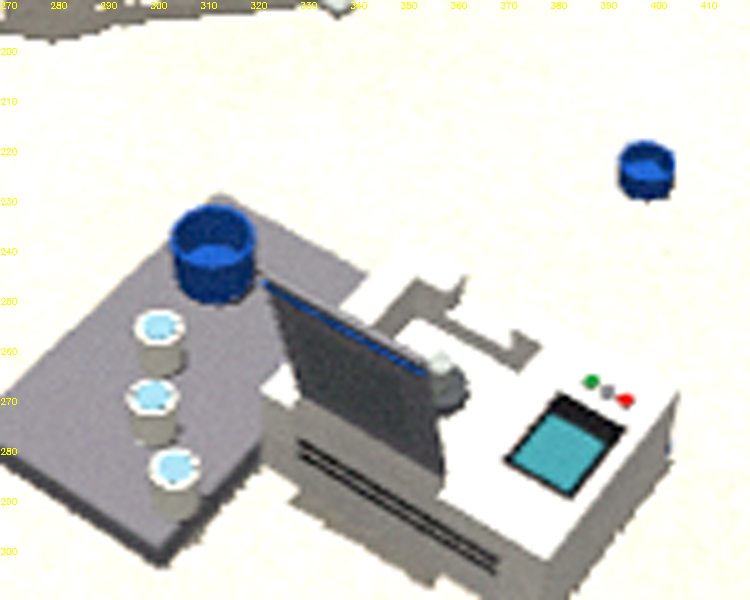

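```bash
python3 -m handwheel '[[-0.034,0,-0.0087,0,-0.0506,0,0],[-0.0345,0,-0.007,0,-0.0506,0,0],[-0.0348,0,-0.0052,0,-0.0506,0,0],[-0.035,0,-0.0035,0,-0.0506,0,0],[-0.035,0,-0.0017,0,-0.0506,0,0],[-0.035,0,0,0,-0.0506,0,0],[-0.035,0,0.0019,0,-0.0506,0,0],[-0.035,0,0.0036,0,-0.0506,0,0]]'
python3 -m handwheel '[[-0.0347,0,0.0054,0,-0.0506,0,0],[-0.0344,0,0.0072,0,-0.0506,0,0],[-0.0255,0,0.0067,0,-0.038,0,0],[-0.017,0,0.0053,0,-0.0253,0,0],[-0.017,0,0.0053,0,-0.0253,0,0],[-0.0085,0,0.0025,0,-0.0126,0,0],[0,0,0,0,0,0,0],[0,0,0,0,0,0,0]]'
cat > look4.py <<'E'
from look import *
s,p,r=st(); jy=np.arctan2(r[1,2],r[0,2]); print(p,jy,"unit",toun(p),s["wrist_force"],s["time"],s["width"])
h=p+[0,0,-.0066]; e=np.array([np.cos(jy-np.pi/2),np.sin(jy-np.pi/2),0])
for n in("top","scene"):
    c=optics.read_camera(n); np.savez(n+k+".npz",**c)
    crop(c,*((175,120,130,100,6) if n=="top" else (270,170,140,120,5)),f"pics/{n}{k}.png",[h-.048*e+[0,0,.04],h+.102*e+[0,0,.036],h+.102*e])
rows([.6016,.1696,.1026],.321,3,op=0)
E
python3 look4.py 19
```

```text
time: 21.02
tool_pos: [0.5968, 0.029, 0.1341]
tcp_rot: [-1.266, 1.122, -1.119]
wrist_force: [0.4, 0.5, -5.3]
width: 0.168
time: 22.02
tool_pos: [0.6024, 0.1682, 0.1359]
tcp_rot: [-1.344, 0.97, -0.97]
wrist_force: [-0.9, -0.7, -5.4]
width: 0.165
[0.60235236 0.16824675 0.13585007] 0.3206330392234505 unit [ 0.00025969 -0.04946168  0.13585007] [-0.85477857 -0.72773249 -5.4231753 ] 22.025 0.16465499403329042
[-0.0005,0.0111,-0.0001,0.0000,-0.0002,0.0001,0.0000],
[-0.0005,0.0111,-0.0001,0.0000,-0.0002,0.0001,0.0000],
[-0.0005,0.0111,-0.0001,0.0000,-0.0002,0.0001,0.0000],
per row mm 11.115840838134961 deg 0.014159229829568827
```

View pics/scene19.png

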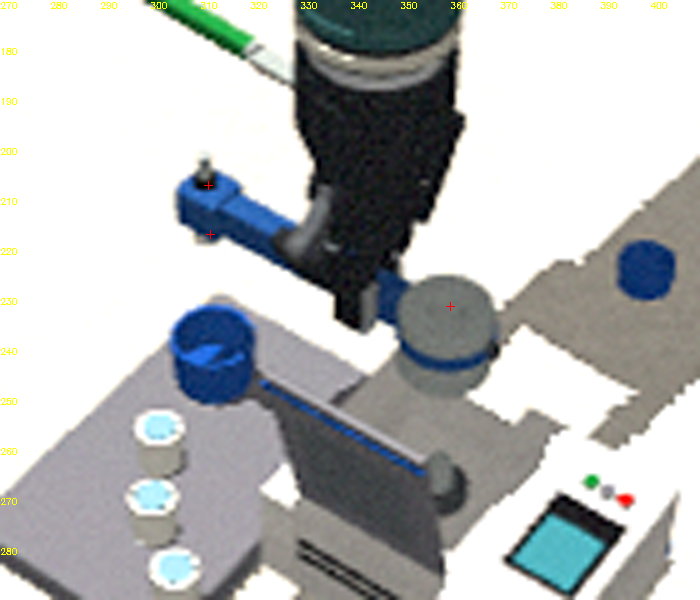

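View pics/top19.png

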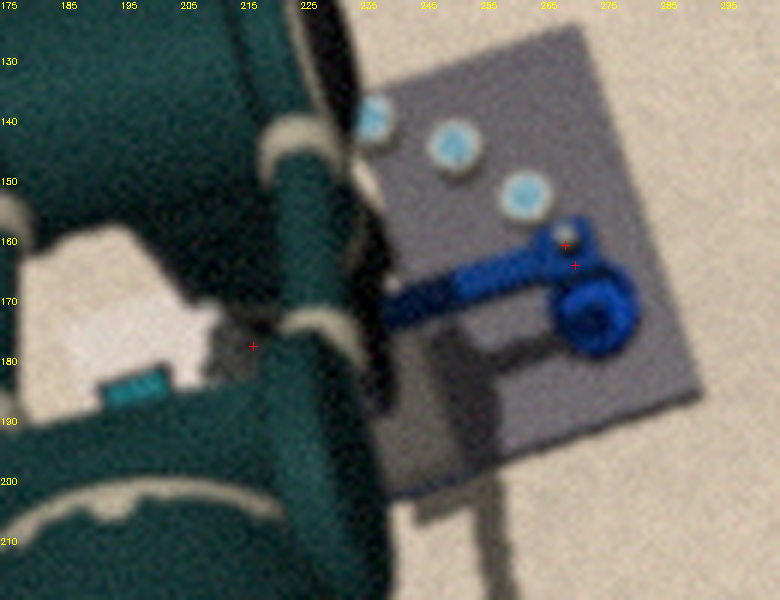

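```bash
python3 -m handwheel '[[-0.0005,0.011,0,0,0,0,0],[-0.0005,0.011,0,0,0,0,0],[-0.0005,0.010,0,0,0,0,0],[0,0.001,0,0,0,0,0],[0,0,0,0,0,0,0],[0,0,0,0,0,0,0],[0,0,0,0,0,0,0]]'; python3 look4.py 20; python3 -c "
from h import *
c=load('scene',20); crop(c,295,185,80,70,10,'pics/s21.png')"
```

```text
time: 23.0
tool_pos: [0.6023, 0.1705, 0.1035]
tcp_rot: [-1.343, 0.969, -0.97]
wrist_force: [-0.2, 0.5, -5.6]
width: 0.174
[0.60233208 0.17048591 0.10350501] 0.3212467386919102 unit [ 0.00094694 -0.04733049  0.10350501] [-0.15070536  0.48231512 -5.57590194] 23.0 0.1737127537969962
[0.0002,0.0002,-0.0003,-0.0002,0.0001,0.0000,0.0000],
[0.0002,0.0002,-0.0003,-0.0002,0.0001,0.0000,0.0000],
[0.0002,0.0002,-0.0003,-0.0002,0.0001,0.0000,0.0000],
per row mm 0.40602674440333486 deg 0.014792087909790549
```

View pics/s21.png

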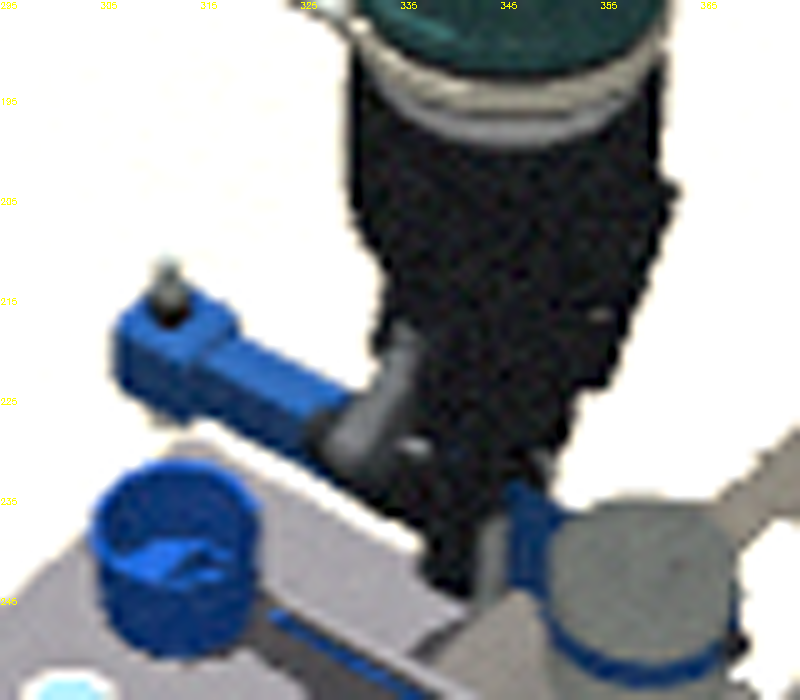

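View pics/top20.png

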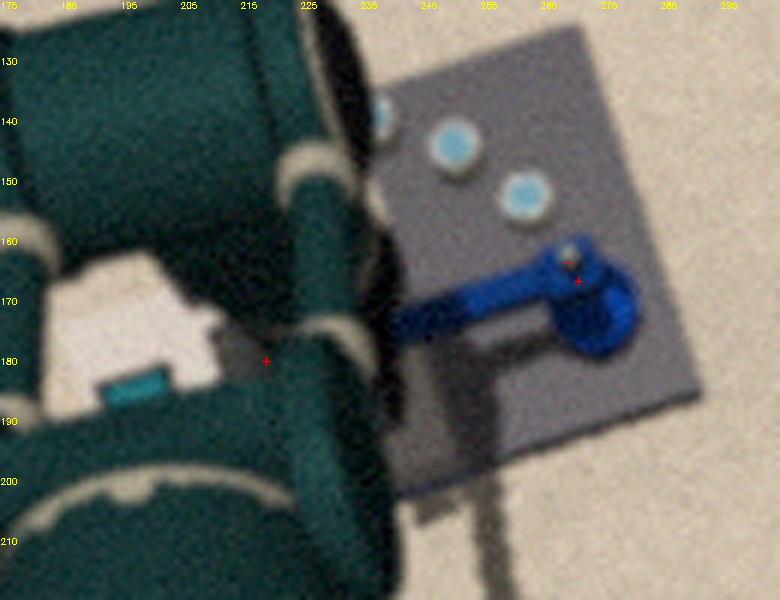

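```bash
cat > ov.py <<'E'
from look import *
c=load("scene","20")
s,p,r=st(); jy=np.arctan2(r[1,2],r[0,2]); h=p+[0,0,-.0066]; e=np.array([np.cos(jy-np.pi/2),np.sin(jy-np.pi/2),0])
f=np.array([-e[1],e[0],0])
ring=lambda C,R,n=28:[C+R*(np.cos(a)*e+np.sin(a)*f) for a in np.linspace(0,2*np.pi,n)]
P=ring(h-.048*e+[0,0,.04],.024)+ring(h-.048*e,.024)+[h+.102*e+.013*(i*e+j*f)+[0,0,.036] for i in(-1,1) for j in(-1,1)]+ring(un(0,-.15,.055),.024)
crop(c,295,195,80,60,10,"pics/s22.png",P)
im=np.clip(c["image"].astype(float)*1.3,0,255).astype(np.uint8)[:,:,::-1]; cv2.imwrite("pics/full22.png",im)
E
python3 ov.py x
```

```text
(no output)
```

View pics/s22.png

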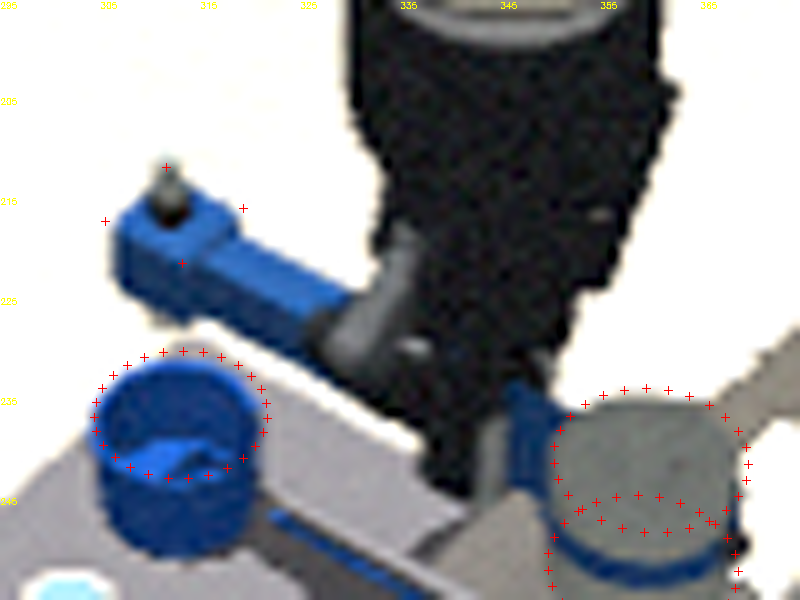

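View pics/full22.png

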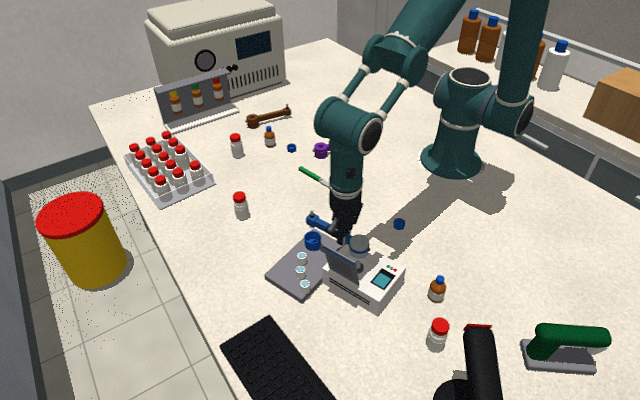

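```bash
python3 -c "
from workcell import bot,workorder
s=bot.read_state();print(s['time'],s['tool_pos'],s['joint_vel'],s['width'],s['wrist_force']);print(workorder.finish_job())"
```

```text
23.1 [0.60215129 0.17040456 0.10332971] [8.46117437e-04 2.88918710e-04 2.76050060e-03 2.21112805e-03
 2.72329955e-04 1.71875411e-05] 0.16816247216651706 [ 0.43129318 -0.82911311 -5.89061291]
the job is handed in; nothing more can be done
None
```

I handed the job in at 23.1 s of the allowed 72 s; it reports no verdict. All the steps were carried out in order.

- **Dust cover:** I put the spatula blade into the pry slot and lifted the cover, then swung it past upright to about 1.75 rad. It stayed open after I withdrew the blade.
- **Spatula:** I laid it back where it came from and let it go slowly. In the picture taken after release it lay flat. The final picture shows only its handle and part of the blade past the gripper, with nothing unusual.
- **Probe arm:** I gripped it at the estimated balance point. The load was about 6 N, with almost no moment at the wrist. It is held about 41 mm above the spindle.
- **Alignment:** By the fitted sampler pose, the bore and probe are within about 2 mm of the spindle and pot axes. An overlay on the last scene picture showed the hub, head and pot all about 1 pixel off by the same amount, so the arm looked level and aligned.

**Open points:**
- The two cameras disagreed by 2–3 mm, which is within tolerance.
- The bore, probe tip and spindle could not be seen directly in the final top view because the arm blocked it.
- I saw no sign of contact with the bottles or caps in the pictures, but did not measure their positions again.

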